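Load the heat-sink blow-off station and start it

TASK

The blow-off station is still running from the last batch: turn its isolator off, set every heat sink from the green mat fins-up and fully down into a pocket of the station, one to a pocket, and then lay the hold-down bar, grip upward, flat across both supports between their cheeks and centred along its length. When all that is in place, turn the isolator on again. Never handle heat sinks or the bar while the isolator is on, and leave the other things on the bench where they are.

Things in the scene. Friction and masses are not known exactly. Their poses are not given: they have to be found in the camera images.
- station: the blow-off station, fixed: blue box 130 x 320 mm, 30 mm high, with a white nest of four open pockets side by side on top and an aluminium bar support at each end. Origin: centre of its underside, on the table. y axis along its 320 mm length, x along the pockets, z up. The supports (20 mm along y) are centred at y = +-142 mm, 35 mm clear of a heat sink in an outer pocket
- pocket1 (a point): centre of the floor of pocket 1, 30 mm above the table, at y = -82.5 mm of the station; axes as the station's. The pocket is open at the top, 90 mm long (x), 36 mm wide (y), its walls 10 mm high; pockets are 55 mm apart
- pocket2 (a point): centre of the floor of pocket 2, 30 mm above the table, at y = -27.5 mm of the station; axes as the station's. The pocket is open at the top, 90 mm long (x), 36 mm wide (y), its walls 10 mm high; pockets are 55 mm apart
- pocket3 (a point): centre of the floor of pocket 3, 30 mm above the table, at y = 27.5 mm of the station; axes as the station's. The pocket is open at the top, 90 mm long (x), 36 mm wide (y), its walls 10 mm high; pockets are 55 mm apart
- pocket4 (a point): centre of the floor of pocket 4, 30 mm above the table, at y = 82.5 mm of the station; axes as the station's. The pocket is open at the top, 90 mm long (x), 36 mm wide (y), its walls 10 mm high; pockets are 55 mm apart
- seat (a point): midpoint between the two bar supports, at the height of their flat seats: 63 mm above the table, 3 mm above the tops of heat sinks in the pockets; axes as the station's. Each seat lies between two flared cheeks, 38 mm apart (along x) at the seat, 50 mm at their tops, which are 81 mm above the table
- sink1: black finned heat sink, 80 mm long (its x axis), 28 mm wide (y), 30 mm high (z, fins upward), about 0.11 kg, the same either way round, standing on its flat base on the green mat; origin: centre of its underside; may be absent
- sink2: black finned heat sink, 80 mm long (its x axis), 28 mm wide (y), 30 mm high (z, fins upward), about 0.11 kg, the same either way round, standing on its flat base on the green mat; origin: centre of its underside; may be absent
- sink3: black finned heat sink, 80 mm long (its x axis), 28 mm wide (y), 30 mm high (z, fins upward), about 0.11 kg, the same either way round, standing on its flat base on the green mat; origin: centre of its underside; may be absent
- sink4: black finned heat sink, 80 mm long (its x axis), 28 mm wide (y), 30 mm high (z, fins upward), about 0.11 kg, the same either way round, standing on its flat base on the green mat; origin: centre of its underside; may be absent
- bar: the hold-down bar: a flat aluminium bar 310 mm long (its y axis), 30 mm wide (x), 10 mm thick, about 0.3 kg, with an orange grip block on the middle of its top, 60 mm long (y), 16 mm wide (x), from 10 to 36 mm above the bar's underside. Origin: centre of the underside. Lies on the table, grip upward
- isolator_box: the blower's isolator, fixed: grey box 100 x 100 x 55 mm with a yellow plate on top and a red rotary handle; a green dot (on its +y side) marks on and a red dot (on its -x side) marks off. Origin: centre of its underside
- isolator (a joint): angle of the red handle: 0 = on (grip bar along the box's y axis, white pointer at the green dot), 1.57 = off (a quarter turn counter-clockwise seen from above, pointer at the red dot). A spring snaps it to whichever end is nearer once past the middle (0.785) and holds it there; it takes up to 0.2 N m to turn
- isolator_grip (a point): middle of the handle's grip bar, on the turning axis, 82 mm above the table; turns with the handle, its y axis along the bar. The grip bar is 70 mm long, 16 mm wide and reaches from 66 to 92 mm above the table
- mat: green inspection mat 290 x 250 mm, under 1 mm thick, flat on the table; origin at its centre
- tape: roll of brown tape lying flat, 84 mm across, 24 mm high; leave alone; origin: centre of its underside
- brush: small brush lying on the table, 150 mm long (along its x axis); leave alone; origin on its underside
- driver: screwdriver lying on the table, 130 mm long (along its x axis); leave alone; origin on its underside
- mug: blue cup, 70 mm across, 90 mm high; leave alone; origin: centre of its underside
- marker: blue marker pen with a white cap lying on the table, 135 mm long (along its x axis), 20 mm thick; leave alone; origin on its underside
Things that resemble listed ones, but are neither listed nor needed, are in the scene too. What is shaped like the sink1 but pink is not meant. Leave any yellow look-alike of the sink4 alone.

How it is judged:
By the outcome, as a careful person would: the job done as asked, in the order asked, and still so for the second after the job is handed in, with the robot touching nothing.
Of sink1, sink2, sink3, sink4 only 3 to 4 are there at a start; the rules pass over those that are not, and their reading is None.
At some moment in a run one of sink1, sink2, sink3, sink4, bar may be knocked a few centimetres aside while the robot is not near it.
Once in a run the grip may slacken for a moment while it holds something.
It also fails if it takes over 210 s, if anything falls off the work surface, if the arm or the gripper's body presses on something with over 40 N, if the wrist force passes 120 N, or if a joint passes its speed limit or range.

ROBOT

A 6-joint arm with a two-finger parallel gripper is mounted at the origin on the work surface. World frame = base frame: x ahead of the robot, y to its left, z up, the work surface at z = 0. Lengths are in m, angles in rad, forces in N, time in s.
With the tool pointing down it reaches from about 0.3 to 1 m from the base axis. Payload 5.1 kg.
Tool frame: the origin (TCP) lies midway between the tips of the shut fingers; the grasp point (between the pads) lies arm.tcp_to_grasp behind it (arm.tcp_to_grasp is the distance from the TCP to the grasp point, in m); x points along the fingers, y is the direction in which the jaws open and shut, and the axes are right-handed (so a half turn about x gives the same grasp; the last joint's range is limited). The gripper opens to 95 mm and grips with 3 to 60 N. Pads are 20 mm wide; open, the fingers measure 119 mm over their backs; the gripper's body (75 mm by 180 mm) begins 59 mm behind the grasp point.
Start: joints at [-1.338, 0.124, 1.65, -0, 1.367, -0.083], TCP at [0.202, -0.618, 0.19] pointing down, gripper open.
Joint ranges: [-2.61, 2.61], [-1.02, 2.33], [0.03, 2.71], [-1.35, 4.49], [0.32, 2.68], [-2.91, 2.91]. Speed limits (rad/s): [2.57, 2.57, 3.14, 3.14, 3.14, 3.14].

INTERFACE

Orientations are given as a rotation vector (axis times angle).
In Python, from station import arm, imaging gives the robot as it stands.
- The arm moves only by the tool play_rows, never from a script. Its argument "targets" is a list of rows, each a list of 3 entries, a list of its own where there are three numbers: the shift along the tool's x, y, z each as a share of 200 mm, from -1 to 1, then the turn, a rotation vector about the tool's x, y, z each as a share of 0.5 rad, from -1 to 1, then the closure, from -1 (fully open) to 1 (shut). A call has 1 to 10 rows; each row shifts and turns the commanded pose from where the row before left it, along the tool's axes as they then stand; what a row does not reach is not made up. A row lasts 1/10 s, in which the tool goes at most 50 mm and 8.59 degrees, less where a joint would pass 70% of its speed; a pose out of reach is approached as far as the arm can. A call with a number of a shift or a turn outside -1 to 1 is refused whole. A call with a gripper value outside its range is refused whole. The fingers move at their own pace and stop on an object; "newtons" is the grip in N (left out, the last holds). Time passes only in rows, so rows that do not move let the fingers close. It gives the time, the measured TCP pose, the force and the opening at its end, in the units of the state.
- arm.sense(): the state, without advancing time (a new reading comes with each control period).
- imaging.grab_frame(name): name is "side" or "top"; returns a dict with "color" (480x640x3 uint8, red, green, blue), "depth" (480x640 float32, m along the optical axis (not along the pixel's ray), 0 where there is no reading), "intrinsics" (3x3 intrinsics, pixels), "rvec" (rotation vector, rad) and "tvec" (3), from world to camera coordinates, as OpenCV has them. Camera axes: x right, y down, z forward; pixel columns grow to the right and rows downward; lengths in m; the calibration is good to about 2 mm. A picture is of the moment at which its call begins.
- arm.finish_job(): hands the job in, once; it reports no verdict.
The state is a dict: "t": time; "joint_pos": joint angles; "qvel": joint speeds; "joint_torque": joint torques, N m; "tcp_pos": TCP position; "orientation": TCP orientation; "wrist_force": force on the tool from outside, world axes, zero at the start; "torque": the same for the moment, N m; "opening": finger opening in m.
Only numpy, scipy, OpenCV 4.12 (cv2) and the standard library are available. Lean on these libraries where they do the work, as an engineer would, in place of code of your own. Each camera call takes 0.05 s, during which the arm holds its last target. There are 200 camera calls.

## Working session

There is one attempt and no reset: what is moved stays moved. The work goes in short steps, Python scripts to look and compute and a tool call to move; the robot and the scene stay as the last step left them, time stands still between calls to the robot, and variables do not carry over. Pictures are saved under pics/ and viewed, about 12 in all and at most 16, crops included, and the job is handed in when it is done.

Besides the shell and the picture viewer there is one more tool, called after "Call:" as a command line: name --argument value ..., lists and objects as JSON in quotes. play_rows: Moves the arm, as the interface text tells. Its arguments: {"type":"object","properties":{"targets":{"type":"array","items":{"type":"array"}},"newtons":{"type":"number"}},"required":["targets"]}

```bash
ls; mkdir -p pics
cat > h.py <<'E'
import numpy as np, cv2
from scipy.spatial.transform import Rotation as R
from station import arm, imaging
def grab(n):
    f=imaging.grab_frame(n); f['R']=R.from_rotvec(np.ravel(f['rvec'])).as_matrix(); return f
def save(f,name,crop=None,s=1):
    im=f['color'][:,:,::-1]
    if crop: x0,y0,x1,y1=crop; im=im[y0:y1,x0:x1]
    cv2.imwrite('pics/'+name,cv2.resize(im,None,fx=s,fy=s,interpolation=cv2.INTER_CUBIC))
def xyz(f):  # world map from depth
    K=f['intrinsics'];d=f['depth'];v,u=np.mgrid[:480,:640]
    c=np.stack([(u-K[0,2])/K[0,0]*d,(v-K[1,2])/K[1,1]*d,d],-1)
    return (c-np.ravel(f['tvec']))@f['R']
def onplane(f,u,v,z):
    K=f['intrinsics'];r=f['R'].T@np.array([(u-K[0,2])/K[0,0],(v-K[1,2])/K[1,1],1]);c=-f['R'].T@np.ravel(f['tvec'])
    return c+r*(z-c[2])/r[2]
E
python3 - <<'E'
from h import *
s=arm.sense(); print(s, arm.tcp_to_grasp)
for n in('top','side'):
    f=grab(n); save(f,n+'0.png',s=1.25); print(n,-f['R'].T@np.ravel(f['tvec']),f['intrinsics'].tolist()); np.savez('/tmp/%s.npz'%n,**f)
E
```

```text
pics
{'t': 0.0, 'joint_pos': array([-1.33757205e+00,  1.24516451e-01,  1.65169465e+00, -4.18036786e-05,
        1.36749603e+00, -8.26237269e-02]), 'qvel': array([-6.55940717e-05, -2.16081244e-03, -1.32743173e-03,  2.35381942e-04,
       -1.84644206e-05,  2.89939156e-04]), 'joint_torque': array([ 2.45728326e-03, -4.17600560e+01, -3.59929490e+01,  7.74632092e-02,
        4.92545951e-02, -1.90743153e-04]), 'tcp_pos': array([ 0.20168623, -0.6171748 ,  0.18896757]), 'orientation': array([ 2.05155274,  0.3289391 , -2.05196803]), 'wrist_force': array([ 0.4297111 , -0.1404316 , -0.25851796]), 'torque': array([ 0.01907062,  0.0133702 , -0.01226535]), 'opening': 0.0951354799214921} 0.0188
top [0.32167427 0.08719988 1.26932557] [[506.04937404363767, 0.0, 316.6066705538495], [0.0, 506.04937404363767, 243.04290871790988], [0.0, 0.0, 1.0]]
side [0.24507231 1.43575247 0.91560792] [[623.2052275606557, 0.0, 323.70990385500164], [0.0, 623.2052275606557, 246.42223715098152], [0.0, 0.0, 1.0]]
```

View pics/top0.png

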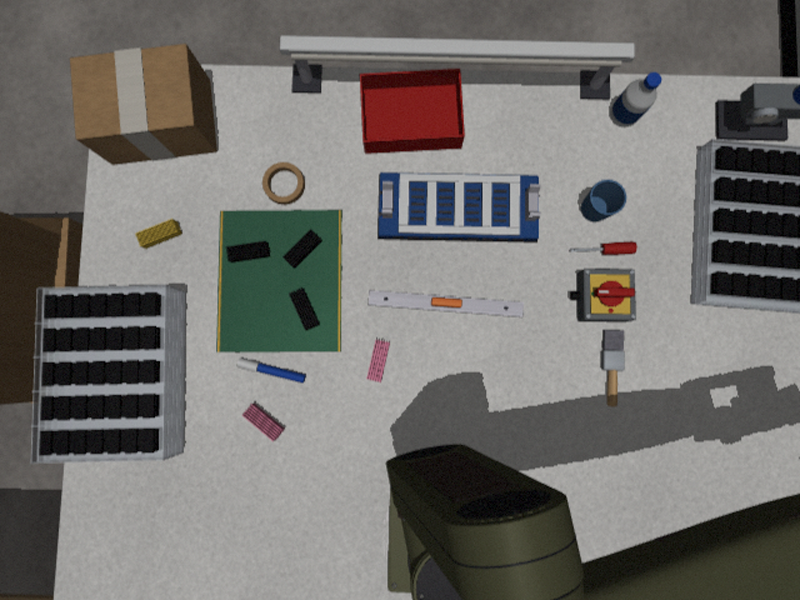

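View pics/side0.png

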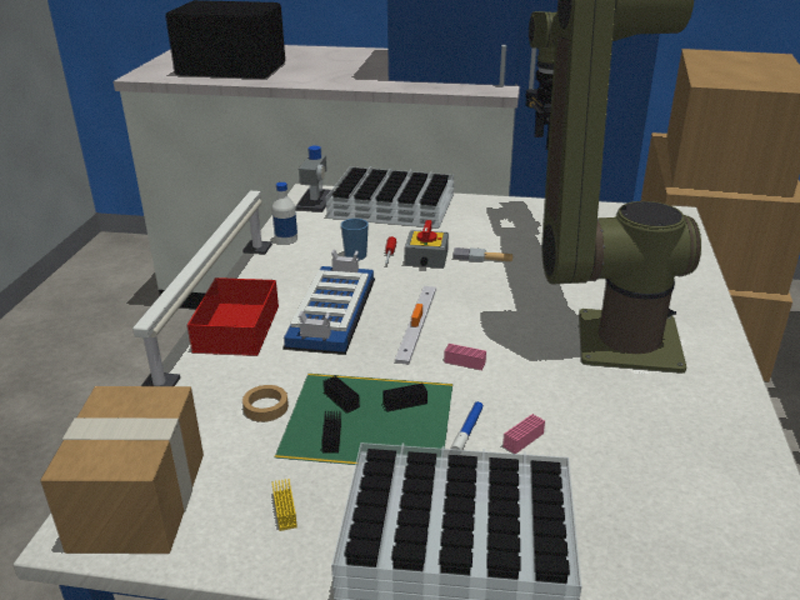

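The top view shows three black sinks on the mat at about (248,251), (303,248) and (305,309). The station is at (458,207), the bar at (446,302) and the isolator at (610,294), with its pointer to the right. The pink look-alikes are at (378,360) and (264,421), and the yellow one is at (158,233). Black sinks in trays are off the mat. Next I'll measure poses.

```bash
cat > meas.py <<'E'
from h import *
def rect(P):
    (c,(w,h),a)=cv2.minAreaRect((P[:,:2]*1000).astype(np.float32)); b=cv2.boxPoints((c,(w,h),a))
    e=max([b[1]-b[0],b[2]-b[1]],key=np.linalg.norm); return np.round(c,1),np.round(sorted((w,h)),1),round(float(np.degrees(np.arctan2(e[1],e[0]))%180),1)
def blobs(f,X,m,n=40):
    k,l,st,ce=cv2.connectedComponentsWithStats(m.astype(np.uint8))
    for i in range(1,k):
        if st[i,4]>=n:
            P=X[l==i]; print('  px',np.round(ce[i]),st[i,4],'med z',round(float(np.median(P[:,2])*1000),1),rect(P))
def run(f):
    X=xyz(f); z=X[...,2]; c=f['color'].astype(int); hsv=cv2.cvtColor(f['color'],cv2.COLOR_RGB2HSV); g=c.sum(2)
    ok=f['depth']>0
    inm=lambda x0,x1,y0,y1:(X[...,0]>x0)&(X[...,0]<x1)&(X[...,1]>y0)&(X[...,1]<y1)&ok
    print('sinks (centre mm, size, long-axis deg from x)'); blobs(f,X,inm(.2,.8,.0,.75)&(z>.008)&(z<.08)&(g<130))
    print('orange');blobs(f,X,ok&(hsv[...,0]>4)&(hsv[...,0]<18)&(hsv[...,1]>190)&(z<.2),20)
    print('bar');blobs(f,X,inm(.2,.7,-.2,.4)&(z>.006)&(z<.016)&(hsv[...,1]<60),200)
    print('red');blobs(f,X,ok&((hsv[...,0]<4)|(hsv[...,0]>174))&(hsv[...,1]>170)&(z>.055)&(z<.12),20)
    print('yellow plate');blobs(f,X,ok&(hsv[...,0]>20)&(hsv[...,0]<32)&(hsv[...,1]>150)&(z>.04)&(z<.08),20)
    print('isobox');blobs(f,X,inm(.2,.5,-.4,-.1)&(z>.045)&(z<.062),100)
    print('station blue box');blobs(f,X,inm(.3,.8,-.15,.35)&(z>.02)&(z<.034)&(hsv[...,0]>100)&(hsv[...,0]<130),10)
    print('station all');blobs(f,X,inm(.3,.62,-.13,.33)&(z>.024)&(z<.1),300)
    print('nest');blobs(f,X,inm(.3,.65,-.15,.35)&(z>.035)&(z<.045)&(hsv[...,1]<60),100)
    print('supports');blobs(f,X,inm(.3,.65,-.15,.35)&(z>.055),10)
if __name__=='__main__':
    import sys
    f=grab('top') if len(sys.argv)<2 else dict(np.load('/tmp/top.npz')); run(f)
E
python3 meas.py old
python3 - <<'E'
from h import *
f=dict(np.load('/tmp/top.npz')); save(f,'st.png',(290,120,530,270),3.3)
E
```

```text
sinks (centre mm, size, long-axis deg from x)
  px [168. 109.] 143 med z 42.9 (array([776.2, 483.8]), array([10.9, 46.7]), 176.5)
  px [326. 116.] 595 med z 41.1 (array([768.3,  86. ]), array([  4.9, 172.3]), 94.6)
  px [ 91. 125.] 75 med z 46.8 (array([727.8, 669.4]), array([ 4.1, 42.2]), 99.6)
  px [241. 199.] 422 med z 27.0 (array([556.3, 292.1]), array([30.1, 77.7]), 136.9)
  px [332. 190.] 124 med z 21.3 (array([584.3,  69.8]), array([  4.2, 137.7]), 90.3)
  px [198. 201.] 421 med z 26.8 (array([546.7, 401.3]), array([28.9, 80.2]), 100.4)
  px [243. 247.] 340 med z 26.9 (array([435. , 284.1]), array([27.6, 81.1]), 26.3)
orange
bar
  px [356. 243.] 1208 med z 10.4 (array([454.3,   0.5]), array([ 32. , 311.9]), 87.1)
red
  px [332.  84.] 692 med z 67.1 (array([838. ,  79.8]), array([143. , 197.8]), 94.7)
  px [490. 234.] 354 med z 72.2 (array([ 476.5, -308.7]), array([47.1, 59.1]), 58.5)
yellow plate
  px [486. 224.] 229 med z 57.2 (array([ 498. , -309.4]), array([31.7, 77.4]), 93.8)
  px [478. 244.] 123 med z 57.2 (array([ 456. , -289.3]), array([31.6, 32.6]), 96.4)
  px [498. 24
[... 346 characters left out ...]
1.6)
  px [402. 140.] 21 med z 30.9 (array([ 714.6, -106.3]), array([ 2.7, 50. ]), 91.8)
  px [334. 163.] 460 med z 30.2 (array([651.6,  62.8]), array([35.2, 90.1]), 1.3)
  px [356. 163.] 469 med z 30.3 (array([652.3,   7.9]), array([35.3, 88.7]), 1.1)
  px [378. 164.] 457 med z 30.3 (array([651.9, -47.8]), array([37.2, 89.7]), 1.6)
  px [400. 164.] 470 med z 30.4 (array([ 652.6, -101.6]), array([36.3, 88.4]), 179.8)
station all
  px [356. 183.] 1612 med z 35.4 (array([601.3,   4.8]), array([ 37.3, 269.5]), 90.0)
nest
  px [367. 177.] 1228 med z 40.0 (array([619.5, -19.3]), array([ 60.9, 239. ]), 90.0)
supports
  px [309. 166.] 107 med z 64.3 (array([634.1, 123.9]), array([19.2, 31.2]), 2.2)
```

View pics/st.png

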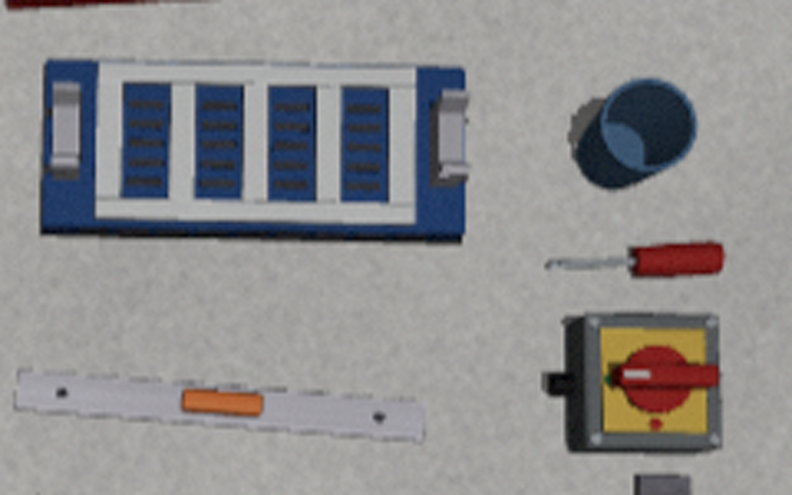

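The isolator pointer (crop 635,374) is at the green dot (610,378), so it is on. The red off dot is at (655,424). The pockets are empty, with floors at y ≈ 63, 8, -48 and -102 mm. Now for a planning helper.

```bash
cat > plan.py <<'E'
from h import *
def show(s=None):
    s=s or arm.sense(); Rm=R.from_rotvec(s['orientation']).as_matrix()
    print('t %.1f'%s['t'],'tcp',np.round(np.array(s['tcp_pos'])*1000,1),'jaw yaw',round(float(np.degrees(np.arctan2(Rm[1,1],Rm[0,1]))),1),'x axis',np.round(Rm[:,0],3),'F',np.round(s['wrist_force'],1),'open',round(s['opening']*1000,1),'q',np.round(s['joint_pos'],2)); return s,Rm
def plan(yaw_deg,*pts):
    """turn to jaw yaw (mod 180) with the tool straight down, then straight legs to each (x,y,z) mm"""
    s,Rm=show(); cand=[]
    for k in(-2,-1,0,1,2):
        y=np.radians(yaw_deg+180*k); T=np.column_stack([[0,0,-1],[np.cos(y),np.sin(y),0],np.cross([0,0,-1],[np.cos(y),np.sin(y),0])])
        rv=R.from_matrix(Rm.T@T).as_rotvec(); cand.append((abs(s['joint_pos'][5]-0+rv[0]) if 0 else np.linalg.norm(rv),rv,T))
    cand.sort(key=lambda c:c[0])
    _,rv,T=cand[0]; n=max(1,int(np.ceil(np.linalg.norm(rv)/.145))); print('turn',n,'rows',np.round(rv/.5/n,3).tolist(),'deg',np.round(np.degrees(rv),1))
    p=np.array(s['tcp_pos'])*1000
    for q in pts:
        q=np.array(q,float); d=T.T@(q-p); n=max(1,int(np.ceil(np.linalg.norm(d)/48))); print('to',q,n,'rows',np.round(d/200/n,3).tolist()); p=q
E
python3 - <<'E'
from plan import *; from meas import rect
f=dict(np.load('/tmp/top.npz'));X=xyz(f);z=X[...,2];hsv=cv2.cvtColor(f['color'],cv2.COLOR_RGB2HSV)
w=(X[...,0]>.4)&(X[...,0]<.55)&(X[...,1]>-.38)&(X[...,1]<-.24)
print('handle',rect(X[w&(z>.085)]),'box',rect(X[w&(z>.05)&(z<.06)]))
plan(0,(476.5,-309,190),(476.5,-309,70))
E
```

```text
handle (array([ 474.4, -309.3]), array([15. , 69.1]), 91.2) box (array([ 475.5, -309.4]), array([100.2, 100.9]), 91.3)
t 0.1 tcp [ 201.7 -617.3  189.1] jaw yaw -71.9 x axis [-0.     0.002 -1.   ] F [ 0.1 -0.3  0.6] open 95.3 q [-1.34  0.12  1.65  0.    1.37 -0.08]
turn 9 rows [-0.279, -0.0, 0.0] deg [-71.9  -0.1   0.1]
to [ 476.5 -309.   190. ] 9 rows [-0.0, 0.153, -0.171]
to [ 476.5 -309.    70. ] 3 rows [0.2, 0.0, 0.0]
```

Call:
play_rows --targets '[[[0,0,0],[-0.283,0,0],-1],[[0,0,0],[-0.283,0,0],-1],[[0,0,0],[-0.283,0,0],-1],[[0,0,0],[-0.283,0,0],-1],[[0,0,0],[-0.283,0,0],-1],[[0,0,0],[-0.283,0,0],-1],[[0,0,0],[-0.283,0,0],-1],[[0,0,0],[-0.283,0,0],-1],[[0,0,0],[-0.283,0,0],-1]]'

```text
t: 1.0
tcp_pos: [0.2018, -0.6175, 0.1895]
orientation: [1.192, 1.222, -1.191]
wrist_force: [1.2, 0.0, 0.3]
opening: 0.0952
```

Call:
play_rows --targets '[[[0,0.149,-0.173],[0,0,0],-1],[[0,0.149,-0.173],[0,0,0],-1],[[0,0.149,-0.173],[0,0,0],-1],[[0,0.149,-0.173],[0,0,0],-1],[[0,0.149,-0.173],[0,0,0],-1],[[0,0.149,-0.173],[0,0,0],-1],[[0,0.149,-0.173],[0,0,0],-1],[[0,0.149,-0.173],[0,0,0],-1],[[0,0.149,-0.173],[0,0,0],-1],[[0,0,0],[0,0,0],-1]]'

```text
t: 2.0
tcp_pos: [0.4665, -0.2976, 0.1898]
orientation: [1.192, 1.222, -1.19]
wrist_force: [0.5, -1.0, -0.0]
opening: 0.0948
```

```bash
python3 -c "
from plan import *
plan(1.2,(475,-309.3,190),(475,-309.3,70))"
```

```text
t 2.0 tcp [ 466.5 -297.6  189.8] jaw yaw 1.4 x axis [ 0.     0.002 -1.   ] F [ 0.5 -1.  -0. ] open 94.8 q [-0.67 -0.09  1.87  0.    1.36 -0.69]
turn 1 rows [0.007, -0.003, -0.0] deg [ 0.2 -0.1 -0. ]
to [ 475.  -309.3  190. ] 1 rows [-0.001, 0.041, 0.059]
to [ 475.  -309.3   70. ] 3 rows [0.2, 0.0, 0.0]
```

Call:
play_rows --targets '[[[0,0.041,0.059],[0,0,0],-1],[[0.2,0,0],[0,0,0],-1],[[0.2,0,0],[0,0,0],-1],[[0.2,0,0],[0,0,0],-1],[[0,0,0],[0,0,0],1],[[0,0,0],[0,0,0],1],[[0,0,0],[0,0,0],1],[[0,0,0],[0,0,0],1],[[0,0,0],[0,0,0],1],[[0,0,0],[0,0,0],1]]' --newtons 15

```text
t: 3.0
tcp_pos: [0.4733, -0.3137, 0.0716]
orientation: [1.195, 1.216, -1.195]
wrist_force: [-0.3, 0.9, -1.0]
opening: 0.0528
```

Call:
play_rows --targets '[[[0,0.005,-0.02],[0,0,0],1],[[0,0,0],[0,0,0],1],[[0,0,0],[0,0,0],1],[[0,0,0],[0,0,0],1],[[0,0,0],[0,0,0],1],[[0,0,0],[0,0,0],1]]'

```text
t: 3.6
tcp_pos: [0.4736, -0.3092, 0.0702]
orientation: [1.196, 1.218, -1.196]
wrist_force: [1.7, 0.2, 0.6]
opening: 0.0044
```

Run:
```python
from plan import *
show()
f=grab('side');save(f,'s1.png',(280,120,480,270),4)
f=grab('top');X=xyz(f);print(X[220:250:6,480:505:6,2].round(3))
```

```text
t 3.6 tcp [ 473.6 -309.2   70.2] jaw yaw 1.1 x axis [-0.  0. -1.] F [1.7 0.2 0.6] open 4.4 q [-0.67  0.04  1.95 -0.    1.15 -0.69]
[[0.059 0.058 0.196 0.212 0.402]
 [0.057 0.064 0.197 0.394 0.437]
 [0.09  0.097 0.385 0.429 0.469]
 [0.065 0.069 0.421 0.461 0.47 ]
 [0.056 0.412 0.454 0.463 0.468]]
```

View pics/s1.png

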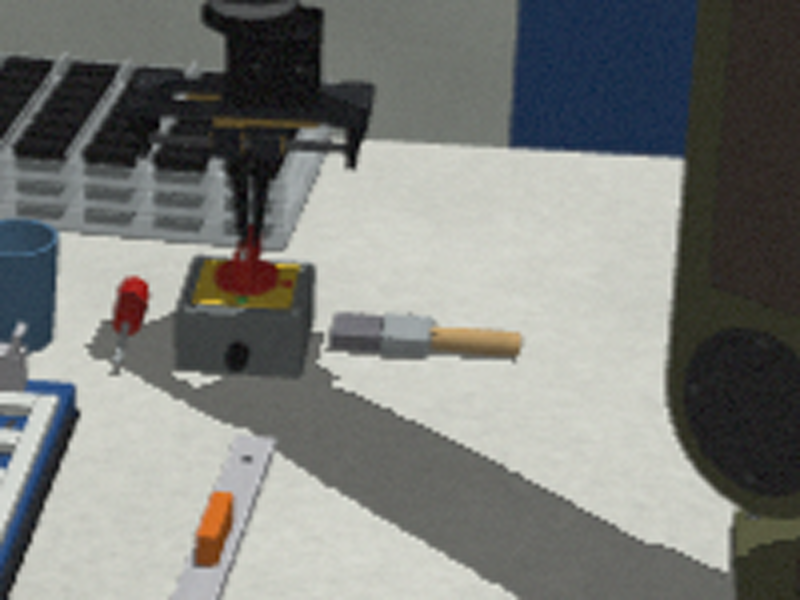

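The side crop shows the fingers closed on the red grip bar at about (248,245), clear of the driver and brush. The opening reads only 4 mm, so I'll try the turn and check.

Call:
play_rows --targets '[[[0,0,0],[-0.28,0,0],1],[[0,0,0],[-0.28,0,0],1],[[0,0,0],[-0.28,0,0],1],[[0,0,0],[-0.28,0,0],1],[[0,0,0],[-0.28,0,0],1],[[0,0,0],[-0.28,0,0],1]]' --newtons 15

```text
t: 4.3
tcp_pos: [0.4736, -0.3092, 0.0703]
orientation: [0.553, 1.499, -0.553]
wrist_force: [-0.4, 0.3, 0.4]
opening: 0.0004
```

Run:
```python
from plan import *
s,_=show();print(s['torque'])
f=grab('side');save(f,'s2.png',(300,130,420,220),6.6)
```

```text
t 4.3 tcp [ 473.6 -309.2   70.3] jaw yaw 49.5 x axis [-0. -0. -1.] F [-0.4  0.3  0.4] open 0.4 q [-0.67  0.04  1.95 -0.    1.15 -1.54]
[ 0.05587548 -0.14974166 -0.03310015]
```

View pics/s2.png

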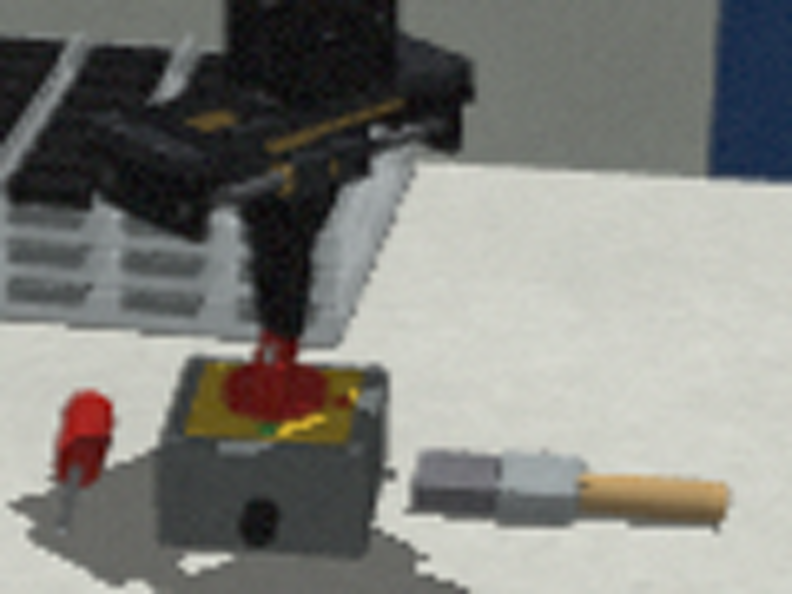

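Run:
```python
from plan import *
f=grab('side')
for p in [(.4736,-.3092,.0703),(.4736,-.3092,.092),(.475,-.274,.092),(.475,-.344,.092),(.475,-.309,.057)]:
    q,_=cv2.projectPoints(np.array([p]),np.ravel(f['rvec']),np.ravel(f['tvec']),f['intrinsics'],None);q=q.ravel();print(p,q.round(1),'crop s2',((q-[300,130])*6.6).round())
f=grab('top');save(f,'t2.png',(440,180,560,270),6.6)
```

```text
(0.4736, -0.3092, 0.0703) [342.2 186.2] crop s2 [278. 371.]
(0.4736, -0.3092, 0.092) [342.2 179.9] crop s2 [279. 329.]
(0.475, -0.274, 0.092) [340.2 184.7] crop s2 [265. 361.]
(0.475, -0.344, 0.092) [343.3 175.2] crop s2 [286. 298.]
(0.475, -0.309, 0.057) [341.7 190.1] crop s2 [275. 397.]
```

View pics/t2.png

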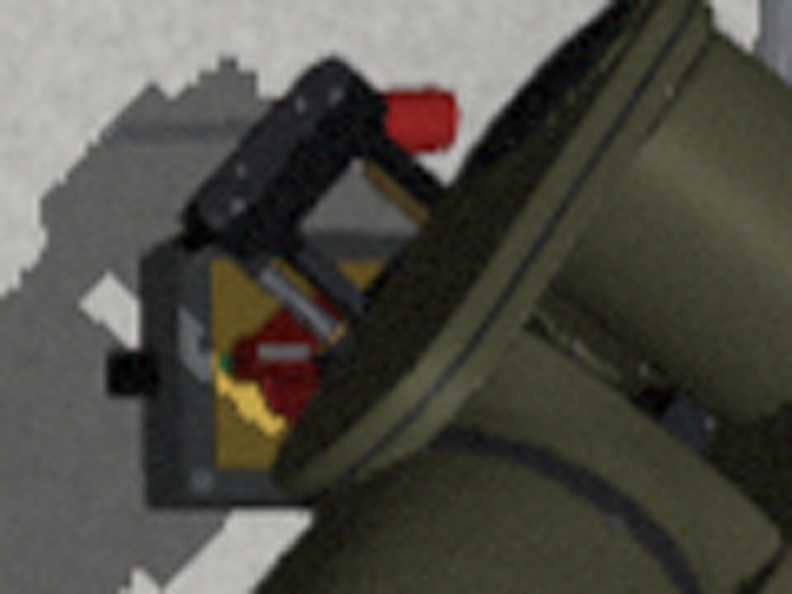

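Run:
```python
from plan import *
show()
f=grab('side');X=xyz(f)*1000
for v in range(166,192,2): print(v,[(*X[v,u].round().astype(int),*f['color'][v,u]) for u in (340,342,344)])
```

```text
t 4.5 tcp [ 473.6 -309.2   70.2] jaw yaw 49.0 x axis [-0.  0. -1.] F [ 1.2 -0.2  0.6] open 0.7 q [-0.67  0.04  1.95  0.    1.15 -1.53]
166 [(np.int64(480), np.int64(-301), np.int64(142), np.uint8(10), np.uint8(14), np.uint8(14)), (np.int64(474), np.int64(-302), np.int64(142), np.uint8(23), np.uint8(26), np.uint8(28)), (np.int64(466), np.int64(-291), np.int64(147), np.uint8(17), np.uint8(20), np.uint8(18))]
168 [(np.int64(480), np.int64(-300), np.int64(136), np.uint8(16), np.uint8(17), np.uint8(19)), (np.int64(472), np.int64(-289), np.int64(141), np.uint8(12), np.uint8(10), np.uint8(14)), (np.int64(467), np.int64(-294), np.int64(139), np.uint8(17), np.uint8(17), np.uint8(10))]
170 [(np.int64(480), np.int64(-300), np.int64(129), np.uint8(13), np.uint8(14), np.uint8(20)), (np.int64(474), np.int64(-300), np.int64(129), np.uint8(24), np.uint8(29), np.uint8(24)), (np.int64(468), np.int64(-307), np.int64(127), np.uint8(24), np.uint8(26), np.uint8(21))]
172 [(np.int64(478), np.int64(-291), np.int64(126), np.uint8(11), np.uint8(10), np.uint8(16)), (np.int64(473), np.int64(-295), np.int64(125)
[... 1892 characters left out ...]
t64(-273), np.int64(88), np.uint8(96), np.uint8(25), np.uint8(22)), (np.int64(469), np.int64(-320), np.int64(66), np.uint8(84), np.uint8(23), np.uint8(23))]
188 [(np.int64(476), np.int64(-275), np.int64(81), np.uint8(93), np.uint8(24), np.uint8(25)), (np.int64(469), np.int64(-274), np.int64(81), np.uint8(97), np.uint8(29), np.uint8(25)), (np.int64(467), np.int64(-302), np.int64(68), np.uint8(83), np.uint8(22), np.uint8(22))]
190 [(np.int64(477), np.int64(-282), np.int64(70), np.uint8(95), np.uint8(31), np.uint8(28)), (np.int64(470), np.int64(-282), np.int64(71), np.uint8(96), np.uint8(25), np.uint8(20)), (np.int64(465), np.int64(-291), np.int64(67), np.uint8(83), np.uint8(18), np.uint8(15))]
```

The handle hasn't moved. The side depth shows the fingertips at z≈93, just above the grip bar, while the reported TCP is 70. I'll back off and measure the tip offset.

Call:
play_rows --targets '[[[-0.2,0,0],[0,0,0],1],[[-0.2,0,0],[0,0,0],1],[[-0.2,0,0],[0,0,0],1],[[0,0,0],[0.0,0,0],1],[[0,0,0],[0,0,0],1],[[0,0,0],[0,0,0],1]]'

```text
t: 5.1
tcp_pos: [0.4729, -0.3086, 0.1887]
orientation: [0.559, 1.5, -0.558]
wrist_force: [-0.5, 0.3, -0.6]
opening: 0.0003
```

Run:
```python
from plan import *
show()
f=grab('side');X=xyz(f)*1000
for v in range(120,192,2): print(v,[(*map(int,X[v,u].round()),int(f['color'][v,u].sum())) for u in (340,342,344)])
save(f,'s3.png',(280,90,420,195),5.5)
```

```text
t 5.1 tcp [ 472.9 -308.6  188.7] jaw yaw 49.1 x axis [-0.002  0.001 -1.   ] F [-0.5  0.3 -0.6] open 0.3 q [-0.67 -0.06  1.84  0.    1.36 -1.53]
120 [(476, -259, 303, 111), (472, -279, 296, 169), (464, -260, 303, 183)]
122 [(478, -275, 291, 35), (472, -279, 290, 52), (466, -276, 292, 47)]
124 [(482, -304, 274, 70), (474, -291, 280, 48), (469, -298, 277, 36)]
126 [(480, -291, 273, 50), (474, -293, 273, 47), (469, -297, 271, 33)]
128 [(481, -301, 263, 48), (474, -292, 267, 39), (470, -305, 263, 52)]
130 [(481, -299, 258, 77), (474, -292, 261, 66), (468, -296, 260, 62)]
132 [(481, -302, 250, 59), (474, -296, 253, 53), (469, -303, 251, 41)]
134 [(480, -292, 248, 62), (473, -289, 250, 66), (468, -297, 247, 80)]
136 [(481, -302, 238, 41), (475, -300, 239, 51), (468, -297, 241, 53)]
138 [(481, -299, 233, 35), (474, -298, 234, 61), (468, -296, 235, 62)]
140 [(481, -306, 224, 46), (475, -302, 226, 40), (469, -305, 225, 57)]
142 [(481, -304, 218, 52), (475, -306, 218, 37), (468, -298, 221, 59)]
144 [(536, -710, 48, 152), (475, -304, 212, 247), (468, -296, 216, 78)]
146 [(525, -632, 72, 407), (5
[... 887 characters left out ...]
, -491, 35, 253), (498, -490, 36, 248), (492, -490, 37, 245)]
174 [(506, -498, 25, 372), (499, -495, 26, 383), (492, -490, 29, 374)]
176 [(485, -343, 89, 238), (479, -343, 89, 168), (473, -344, 90, 154)]
178 [(483, -328, 89, 158), (478, -333, 87, 114), (471, -334, 87, 132)]
180 [(481, -311, 90, 131), (475, -312, 90, 132), (471, -329, 83, 116)]
182 [(478, -292, 93, 273), (472, -294, 92, 170), (469, -319, 81, 117)]
184 [(477, -282, 91, 510), (471, -288, 88, 220), (470, -325, 71, 214)]
186 [(477, -288, 81, 132), (470, -279, 86, 156), (469, -316, 68, 107)]
188 [(476, -276, 80, 144), (468, -264, 86, 158), (468, -309, 65, 137)]
190 [(475, -274, 74, 115), (470, -278, 73, 130), (466, -297, 64, 229)]
```

View pics/s3.png

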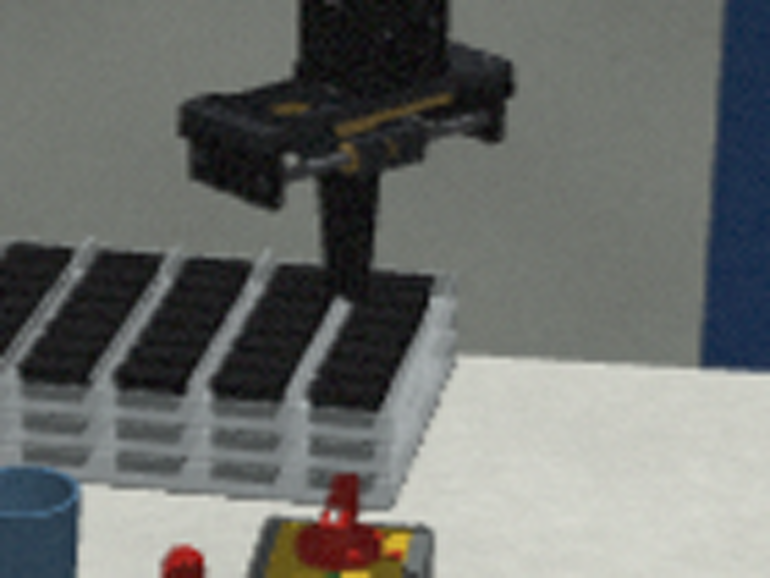

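In the side crop the fingertip is at (348,295), which is z≈211 while the TCP reads 188.7. True tip height is therefore the reported value plus about 22.5 mm, and xy agrees. I'll apply that correction from here on.

Call:
play_rows --targets '[[[0,0,0],[0.28,0,0],-0.2],[[0,0,0],[0.28,0,0],-0.2],[[0,0,0],[0.28,0,0],-0.2],[[0,0,0],[0.28,0,0],-0.2],[[0,0,0],[0.28,0,0],-0.2],[[0,0,0],[0.28,0,0],-0.2],[[0.2,0.005,0.003],[0,0,0],-0.2],[[0.2,0.005,0],[0,0,0],-0.2],[[0.1,0,0],[0,0,0],-0.2],[[0,0,0],[0,0,0],-0.2]]'

```text
t: 6.15
tcp_pos: [0.472, -0.3069, 0.084]
orientation: [1.197, 1.229, -1.199]
wrist_force: [-0.3, -0.0, -0.0]
opening: 0.0567
```

Call:
play_rows --targets '[[[0.1,0,0],[0,0,0],-0.2],[[0.07,0,0],[0,0,0],-0.2],[[0.03,0,0],[0,0,0],-0.2],[[0,0,0],[0,0,0],-0.2],[[0,0,0],[0,0,0],-0.2]]'

```text
t: 6.65
tcp_pos: [0.476, -0.31, 0.051]
orientation: [1.196, 1.217, -1.195]
wrist_force: [0.7, 0.1, -0.6]
opening: 0.0575
```

Call:
play_rows --targets '[[[0,0,0],[0,0,0],1],[[0,0,0],[0,0,0],1],[[0,0,0],[0,0,0],1],[[0,0,0],[0,0,0],1],[[0,0,0],[0,0,0],1],[[0,0,0],[0,0,0],1],[[0,0,0],[0,0,0],1]]'

```text
t: 7.35
tcp_pos: [0.4762, -0.3097, 0.0503]
orientation: [1.196, 1.217, -1.195]
wrist_force: [4.3, 1.2, -1.0]
opening: 0.0159
```

Gripped at 16 mm. Turning 90° CCW.

Call:
play_rows --targets '[[[0,0,0],[-0.286,0,0],1],[[0,0,0],[-0.286,0,0],1],[[0,0,0],[-0.286,0,0],1],[[0,0,0],[-0.286,0,0],1],[[0,0,0],[-0.286,0,0],1],[[0,0,0],[-0.286,0,0],1],[[0,0,0],[-0.286,0,0],1],[[0,0,0],[-0.286,0,0],1],[[0,0,0],[-0.286,0,0],1],[[0,0,0],[-0.286,0,0],1]]' --newtons 25

```text
t: 8.35
tcp_pos: [0.4748, -0.311, 0.0504]
orientation: [0.089, 1.57, -0.093]
wrist_force: [-1.4, -4.1, 0.2]
opening: 0.0156
```

Call:
play_rows --targets '[[[0,0,0],[-0.28,0,0],1],[[0,0,0],[0,0,0],1],[[0,0,0],[0,0,0],-0.2],[[0,0,0],[0,0,0],-0.2],[[0,0,0],[0,0,0],-0.2],[[0,0,0],[0,0,0],-0.2],[[0,0,0],[0,0,0],-0.2]]'

```text
t: 9.05
tcp_pos: [0.4756, -0.3095, 0.0502]
orientation: [-0.014, 1.571, 0.014]
wrist_force: [-0.2, -0.1, 0.3]
opening: 0.0506
```

Call:
play_rows --targets '[[[-0.2,0,0],[0,0,0],-0.2],[[-0.2,0,0],[0,0,0],-0.2],[[-0.2,0,0],[0,0,0],-0.2],[[-0.2,0,0],[0,0,0],-0.2],[[0,0,0],[0,0,0],-0.2],[[0,0,0],[0,0,0],-0.2]]'

```text
t: 9.65
tcp_pos: [0.4762, -0.3101, 0.2118]
orientation: [-0.015, 1.568, 0.013]
wrist_force: [-0.4, -0.2, -0.7]
opening: 0.0569
```

```bash
cat > sinks.py <<'E'
from plan import *; from meas import rect
def sinks(f,lo=.2,hi=.8,zlo=.02,zhi=.04,y0=.15,y1=.75):
    X=xyz(f);z=X[...,2];g=f['color'].astype(int).sum(2)
    m=((g<130)&(z>zlo)&(z<zhi)&(X[...,0]>lo)&(X[...,0]<hi)&(X[...,1]>y0)&(X[...,1]<y1)&(f['depth']>0)).astype(np.uint8)
    k,l,st,ce=cv2.connectedComponentsWithStats(m)
    for i in range(1,k):
        if st[i,4]>150: print('sink px',ce[i].round(),st[i,4],rect(X[l==i]),'mean',(X[l==i].mean(0)*1000).round(1))
E
python3 - <<'E'
from sinks import *
show(); f=grab('top'); sinks(f)
f=grab('side');save(f,'s4.png',(300,130,420,220),6.6)
E
```

```text
t 9.7 tcp [ 476.2 -310.1  211.8] jaw yaw 91.0 x axis [ 0.002 -0.002 -1.   ] F [-0.4 -0.2 -0.7] open 56.9 q [-0.67 -0.07  1.81  0.    1.4  -2.26]
sink px [241. 198.] 351 (array([556. , 291.6]), array([30.8, 78.1]), 135.9) mean [556.  292.5  27.7]
sink px [197. 201.] 331 (array([547.1, 401. ]), array([29.1, 79.7]), 99.9) mean [546.9 400.5  27.8]
sink px [243. 247.] 230 (array([434.5, 283.3]), array([26.8, 79.5]), 26.4) mean [434.1 282.9  28.4]
```

View pics/s4.png

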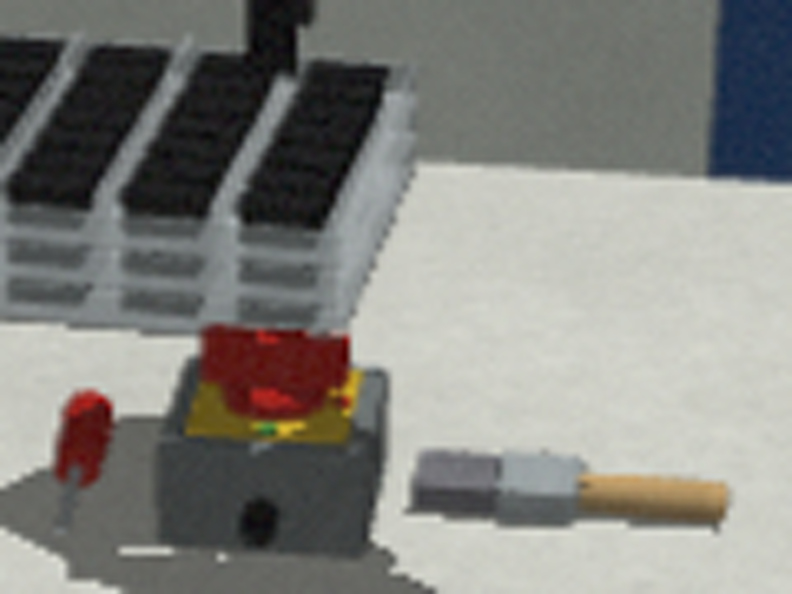

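The handle bar is now broadside, along x, with its pointer toward the red dot, so the isolator is off. The three sinks are unmoved. First up is sink A at (556,292).

Run:
```python
from sinks import *
plan(46,(556,292,210),(556,292,50),(556,292,-9.5))
```

```text
t 9.8 tcp [ 474.9 -309.1  208.6] jaw yaw 91.0 x axis [-0.002  0.002 -1.   ] F [0.3 0.2 0.1] open 57.1 q [-0.67 -0.07  1.82  0.    1.4  -2.26]
turn 6 rows [0.262, -0.001, -0.0] deg [45.  -0.1 -0. ]
to [556. 292. 210.] 13 rows [-0.001, 0.188, -0.138]
to [556. 292.  50.] 4 rows [0.2, 0.0, 0.0]
to [556.  292.   -9.5] 2 rows [0.149, 0.0, 0.0]
```

Call:
play_rows --targets '[[[0,0,0],[0.262,0,0],-0.2],[[0,0,0],[0.262,0,0],-0.2],[[0,0,0],[0.262,0,0],-0.2],[[0,0,0],[0.262,0,0],-0.2],[[0,0,0],[0.262,0,0],-0.2],[[0,0,0],[0.262,0,0],-0.2]]'

```text
t: 10.35
tcp_pos: [0.4746, -0.3089, 0.2075]
orientation: [0.606, 1.489, -0.604]
wrist_force: [0.5, -0.1, 0.1]
opening: 0.0571
```

Call:
play_rows --targets '[[[0,0.188,-0.138],[0,0,0],-0.2],[[0,0.188,-0.138],[0,0,0],-0.2],[[0,0.188,-0.138],[0,0,0],-0.2],[[0,0.188,-0.138],[0,0,0],-0.2],[[0,0.188,-0.138],[0,0,0],-0.2],[[0,0.188,-0.138],[0,0,0],-0.2],[[0,0.188,-0.138],[0,0,0],-0.2],[[0,0.188,-0.138],[0,0,0],-0.2],[[0,0.188,-0.138],[0,0,0],-0.2],[[0,0.188,-0.138],[0,0,0],-0.2]]'

```text
t: 11.35
tcp_pos: [0.5372, 0.1542, 0.2078]
orientation: [0.599, 1.489, -0.603]
wrist_force: [-0.5, -1.1, 0.5]
opening: 0.057
```

Call:
play_rows --targets '[[[0,0.188,-0.138],[0,0,0],-0.2],[[0,0.188,-0.138],[0,0,0],-0.2],[[0,0.188,-0.138],[0,0,0],-0.2],[[0,0,0],[0,0,0],-0.2],[[0.2,0,0],[0,0,0],-0.2],[[0.2,0,0],[0,0,0],-0.2],[[0.2,0,0],[0,0,0],-0.2],[[0,0,0],[0,0,0],-0.2],[[0,0,0],[0,0,0],-0.2],[[0,0,0],[0,0,0],-0.2]]'

```text
t: 12.35
tcp_pos: [0.5587, 0.2914, 0.0927]
orientation: [0.603, 1.484, -0.599]
wrist_force: [0.2, 0.3, 1.2]
opening: 0.0568
```

Run:
```python
from sinks import *
plan(46,(556,292,50),(556,292,-9.5))
```

```text
t 12.3 tcp [558.7 291.4  92.7] jaw yaw 46.0 x axis [ 0.003  0.001 -1.   ] F [0.2 0.3 1.2] open 56.8 q [ 0.4   0.16  1.78 -0.    1.2  -0.41]
turn 1 rows [-0.001, 0.003, -0.006] deg [-0.   0.1 -0.2]
to [556. 292.  50.] 1 rows [0.213, -0.007, -0.012]
to [556.  292.   -9.5] 2 rows [0.149, 0.0, 0.0]
```

Call:
play_rows --targets '[[[0.2,-0.007,-0.012],[0,0,0],-0.2],[[0.2,0,0],[0,0,0],-0.2],[[0.06,0,0],[0,0,0],-0.2],[[0.05,0,0],[0,0,0],-0.2],[[0,0,0],[0,0,0],-0.2],[[0,0,0],[0,0,0],-0.2]]'

```text
t: 12.95
tcp_pos: [0.5563, 0.2925, -0.0094]
orientation: [0.603, 1.483, -0.598]
wrist_force: [0.7, 1.1, 0.2]
opening: 0.0572
```

Call:
play_rows --targets '[[[0,0,0],[0,0,0],1],[[0,0,0],[0,0,0],1],[[0,0,0],[0,0,0],1],[[0,0,0],[0,0,0],1],[[0,0,0],[0,0,0],1],[[0,0,0],[0,0,0],1],[[0,0,0],[0,0,0],1]]' --newtons 25

```text
t: 13.65
tcp_pos: [0.5549, 0.2919, -0.0113]
orientation: [0.601, 1.486, -0.6]
wrist_force: [1.0, -0.4, 2.0]
opening: 0.0277
```

Call:
play_rows --targets '[[[-0.1,0,0],[0,0,0],1],[[-0.15,0,0],[0,0,0],1],[[-0.05,0,0],[0,0,0],1],[[0,0,0],[0,0,0],1],[[0,0,0],[0,0,0],1]]'

```text
t: 14.15
tcp_pos: [0.5539, 0.2914, 0.0471]
orientation: [0.6, 1.487, -0.602]
wrist_force: [-0.3, -0.9, -0.9]
opening: 0.0279
```

Run:
```python
from sinks import *
plan(90.6,(560,63,45),(652,63,45),(652,63,20.5))
f=grab('side');save(f,'s5.png',(200,250,400,400),4)
```

```text
t 14.2 tcp [553.9 291.4  47.1] jaw yaw 46.0 x axis [-0.001 -0.001 -1.   ] F [-0.3 -0.9 -0.9] open 27.9 q [ 0.4   0.2   1.82 -0.    1.13 -0.4 ]
turn 6 rows [-0.26, -0.0, 0.0] deg [-44.6  -0.1   0.1]
to [560.  63.  45.] 5 rows [0.002, -0.228, 0.004]
to [652.  63.  45.] 2 rows [0.0, -0.002, 0.23]
to [652.   63.   20.5] 1 rows [0.122, 0.0, 0.0]
```

View pics/s5.png

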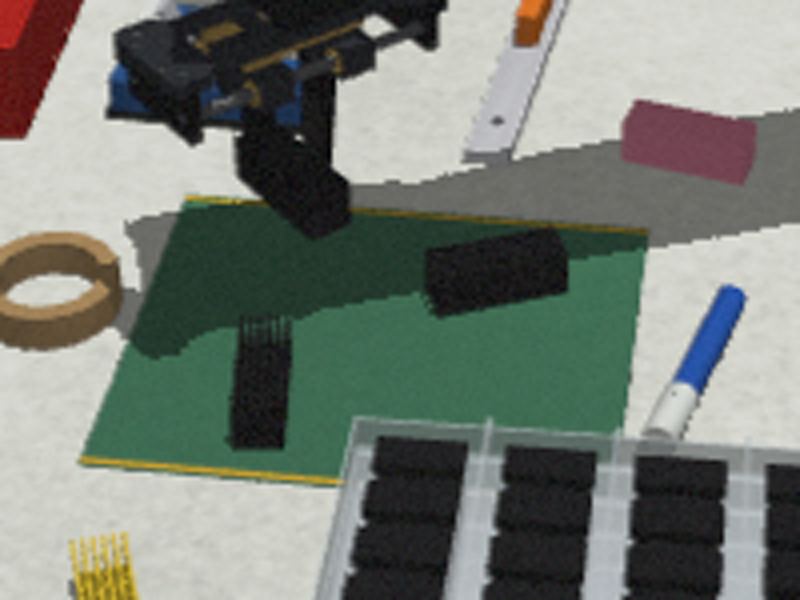

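The sink is held level at (295,180), with the others at (262,385) and (495,270) untouched. Carrying it around the front of the support to pocket 4.

Call:
play_rows --targets '[[[0,0,0],[-0.26,0,0],1],[[0,0,0],[-0.26,0,0],1],[[0,0,0],[-0.26,0,0],1],[[0,0,0],[-0.26,0,0],1],[[0,0,0],[-0.26,0,0],1],[[0,0,0],[-0.26,0,0],1],[[0,0,0],[0,0,0],1]]'

```text
t: 14.9
tcp_pos: [0.5533, 0.2912, 0.0462]
orientation: [-0.01, 1.574, 0.008]
wrist_force: [0.5, 0.4, -0.8]
opening: 0.0279
```

Call:
play_rows --targets '[[[0,-0.228,0.004],[0,0,0],1],[[0,-0.228,0.004],[0,0,0],1],[[0,-0.228,0.004],[0,0,0],1],[[0,-0.228,0.004],[0,0,0],1],[[0,-0.228,0.004],[0,0,0],1],[[0,0,0],[0,0,0],1],[[0,0,0.23],[0,0,0],1],[[0,-0.002,0.23],[0,0,0],1],[[0,0,0],[0,0,0],1],[[0,0,0],[0,0,0],1]]'

```text
t: 15.9
tcp_pos: [0.6528, 0.065, 0.0465]
orientation: [-0.008, 1.574, 0.008]
wrist_force: [-0.3, 0.1, -1.2]
opening: 0.028
```

Run:
```python
from sinks import *
plan(90.6,(652,63,20.5))
f=grab('top');sinks(f)
sinks(f,zlo=.055,zhi=.095,y0=-.15,y1=.2)
save(f,'t5.png',(290,120,440,220),5)
```

```text
t 15.9 tcp [652.8  65.   46.5] jaw yaw 90.6 x axis [-0.003  0.    -1.   ] F [-0.3  0.1 -1.2] open 28.0 q [ 0.02  0.26  1.75  0.    1.14 -1.56]
turn 1 rows [-0.001, -0.006, -0.0] deg [-0.  -0.2 -0. ]
to [652.   63.   20.5] 1 rows [0.13, -0.01, -0.004]
sink px [197. 201.] 323 (array([546.9, 401.1]), array([30. , 79.5]), 100.3) mean [547. 401.  28.]
sink px [243. 247.] 233 (array([434.6, 283.6]), array([27. , 79.4]), 26.2) mean [434.2 282.9  28.5]
```

View pics/t5.png

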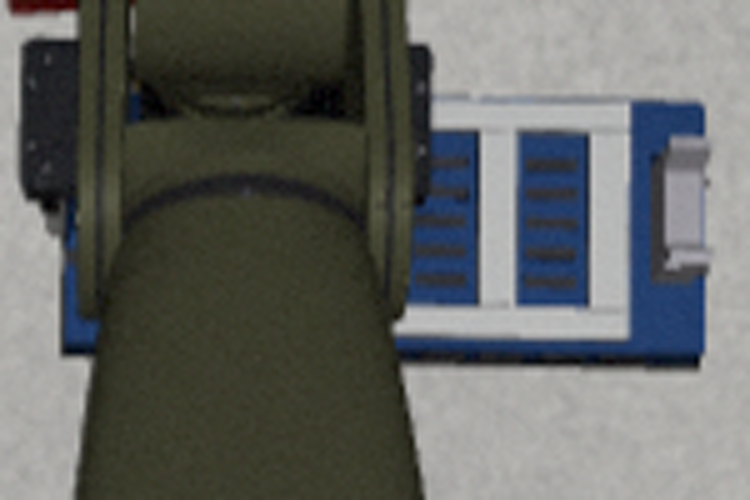

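The arm hides the pocket from above, so I'll lower on the measured numbers and watch the force.

Call:
play_rows --targets '[[[0.07,-0.008,0],[0,0,0],1],[[0.04,0,0],[0,0,0],1],[[0.02,0,0],[0,0,0],1],[[0,0,0],[0,0,0],1],[[0,0,0],[0,0,0],1]]'

```text
t: 16.45
tcp_pos: [0.653, 0.0629, 0.0223]
orientation: [-0.009, 1.571, 0.009]
wrist_force: [0.2, -0.3, -0.7]
opening: 0.0279
```

Run:
```python
from sinks import *
show()
f=grab('side');save(f,'s6.png',(220,200,320,290),6.6)
X=xyz(f)*1000;m=(f['color'].astype(int).sum(2)<110)&(abs(X[...,1]-63)<20)&(abs(X[...,0]-652)<60)&(X[...,2]<60)&(X[...,2]>25)
P=X[m];print(len(P),P[:,0].min(),P[:,0].max(),np.percentile(P[:,2],[1,5,50,95]),np.percentile(P[:,1],[2,50,98]))
```

```text
t 16.4 tcp [653.   62.9  22.3] jaw yaw 90.7 x axis [-0.  0. -1.] F [ 0.2 -0.3 -0.7] open 27.9 q [ 0.01  0.29  1.76  0.    1.1  -1.57]
154 613.184739661052 694.3204437532102 [35.7224894  39.50776914 50.42849284 59.38242448] [50.00677995 75.79121398 82.74764914]
```

View pics/s6.png

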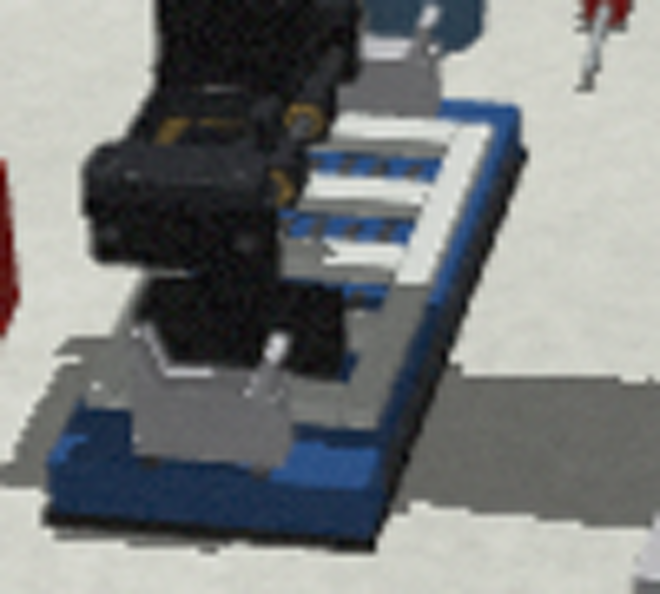

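The sink is inside pocket 4, at about (250,330) in the crop, with x from 613 to 694. I'll lower the last millimetre, release and lift off.

Call:
play_rows --targets '[[[0.01,0,-0.006],[0,0,0],1],[[0,0,0],[0,0,0],1],[[0,0,0],[0,0,0],0.1],[[0,0,0],[0,0,0],0.1],[[0,0,0],[0,0,0],0.1],[[0,0,0],[0,0,0],0.1],[[-0.1,0,0],[0,0,0],0.1],[[-0.2,0,0],[0,0,0],0.1],[[-0.2,0,0],[0,0,0],0.1],[[0,0,0],[0,0,0],-0.2]]'

```text
t: 17.5
tcp_pos: [0.6568, 0.063, 0.1285]
orientation: [-0.009, 1.558, 0.009]
wrist_force: [1.5, -0.7, 0.6]
opening: 0.0468
```

Run:
```python
from sinks import *
plan(116.3,(560,63,120),(434.5,283.5,120),(434.5,283.5,-9.5))
plan(10.2,(560,63,120),(547,401,120),(547,401,-9.5))
```

```text
t 17.5 tcp [656.8  63.  128.5] jaw yaw 90.7 x axis [ 0.013  0.    -1.   ] F [ 1.5 -0.7  0.6] open 46.8 q [ 0.01  0.18  1.69 -0.    1.25 -1.57]
turn 4 rows [-0.224, 0.006, 0.001] deg [-25.6   0.7   0.2]
to [560.  63. 120.] 3 rows [0.014, 0.071, -0.145]
to [434.5 283.5 120. ] 6 rows [0.0, 0.211, -0.012]
to [434.5 283.5  -9.5] 3 rows [0.216, 0.0, 0.0]
t 17.5 tcp [656.8  63.  128.5] jaw yaw 90.7 x axis [ 0.013  0.    -1.   ] F [ 1.5 -0.7  0.6] open 46.8 q [ 0.01  0.18  1.69 -0.    1.25 -1.57]
turn 10 rows [0.281, 0.002, -0.002] deg [80.5  0.6 -0.5]
to [560.  63. 120.] 3 rows [0.014, -0.159, -0.029]
to [547. 401. 120.] 8 rows [0.0, 0.029, -0.209]
to [547.  401.   -9.5] 3 rows [0.216, 0.0, 0.0]
```

Call:
play_rows --targets '[[[0,0,0],[-0.224,0,0],-0.2],[[0,0,0],[-0.224,0,0],-0.2],[[0,0,0],[-0.224,0,0],-0.2],[[0,0,0],[-0.224,0,0],-0.2]]'

```text
t: 17.9
tcp_pos: [0.6518, 0.0629, 0.1196]
orientation: [-0.364, 1.541, 0.364]
wrist_force: [0.6, 0.3, -0.1]
opening: 0.0568
```

Call:
play_rows --targets '[[[0,0.21,-0.07],[0,0,0],-0.2],[[0,0.21,-0.07],[0,0,0],-0.2],[[0,0.21,-0.07],[0,0,0],-0.2],[[0,0.21,-0.07],[0,0,0],-0.2],[[0,0.21,-0.07],[0,0,0],-0.2],[[0,0.21,-0.07],[0,0,0],-0.2],[[0,0.21,-0.07],[0,0,0],-0.2],[[0.2,0,0],[0,0,0],-0.2],[[0,0,0],[0,0,0],-0.2],[[0,0,0],[0,0,0],-0.2]]'

```text
t: 18.9
tcp_pos: [0.433, 0.2823, 0.0794]
orientation: [-0.361, 1.543, 0.36]
wrist_force: [-0.0, 0.3, 0.9]
opening: 0.0566
```

Run:
```python
from sinks import *
plan(116.3,(434.5,283.5,-10))
f=grab('top');sinks(f);sinks(f,zlo=.05,zhi=.068,y0=-.15,y1=.2)
save(f,'t7.png',(290,120,440,220),5)
```

```text
t 18.9 tcp [433.  282.3  79.4] jaw yaw 116.3 x axis [-0.002 -0.001 -1.   ] F [-0.   0.3  0.9] open 56.6 q [ 0.47 -0.07  2.04 -0.    1.17 -1.56]
turn 1 rows [0.001, -0.006, 0.0] deg [ 0.  -0.2  0. ]
to [434.5 283.5 -10. ] 2 rows [0.224, 0.001, 0.005]
sink px [197. 200.] 317 (array([547.2, 401.5]), array([29.1, 79.8]), 100.1) mean [547.3 402.4  27.9]
sink px [330. 113.] 210 (array([769.4,  73.9]), array([  4.8, 193.3]), 94.4) mean [769.2  75.1  58.7]
```

View pics/t7.png

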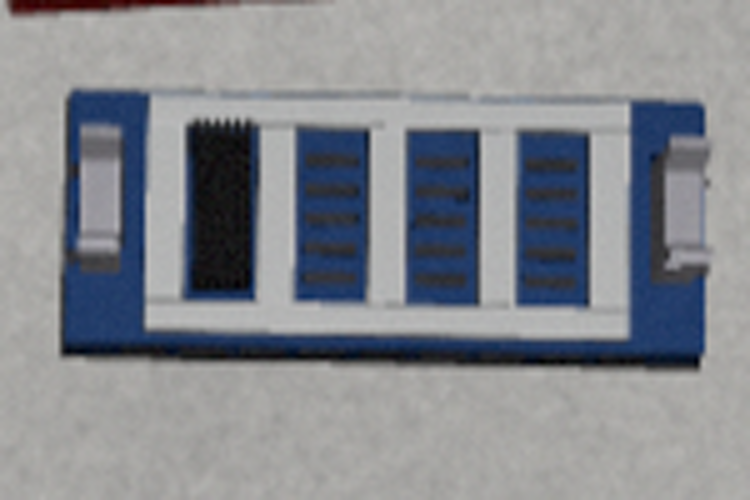

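Sink A is well seated in pocket 4, at (220,205) in the crop. That makes 12 pictures viewed, so I'll rely on numbers now. Grasping sink C.

Call:
play_rows --targets '[[[0.2,0.002,0.01],[0,0,0],-0.2],[[0.15,0,0],[0,0,0],-0.2],[[0.06,0,0],[0,0,0],-0.2],[[0.036,0,0],[0,0,0],-0.2],[[0,0,0],[0,0,0],-0.2],[[0,0,0],[0,0,0],-0.2]]'

```text
t: 19.55
tcp_pos: [0.4369, 0.2846, -0.0073]
orientation: [-0.359, 1.538, 0.361]
wrist_force: [1.1, 0.0, 0.1]
opening: 0.0571
```

Call:
play_rows --targets '[[[0,0,0],[0,0,0],1],[[0,0,0],[0,0,0],1],[[0,0,0],[0,0,0],1],[[0,0,0],[0,0,0],1],[[0,0,0],[0,0,0],1],[[0,0,0],[0,0,0],1],[[0,0,0],[0,0,0],1]]' --newtons 25

```text
t: 20.25
tcp_pos: [0.4355, 0.2842, -0.0087]
orientation: [-0.36, 1.54, 0.361]
wrist_force: [-0.6, 0.3, 2.3]
opening: 0.028
```

Call:
play_rows --targets '[[[-0.1,0,0],[0,0,0],1],[[-0.15,0,0],[0,0,0],1],[[-0.05,0,0],[0,0,0],1],[[0,0,0],[0,0,0],1],[[0,0,0],[0,0,0],1]]'

```text
t: 20.75
tcp_pos: [0.4347, 0.2838, 0.05]
orientation: [-0.361, 1.542, 0.36]
wrist_force: [-0.8, -0.9, -0.8]
opening: 0.0275
```

Run:
```python
from sinks import *
plan(90.6,(560,8,46),(652,8,46),(652,8,20.5))
```

```text
t 20.8 tcp [434.7 283.8  50. ] jaw yaw 116.3 x axis [-0.001 -0.001 -1.   ] F [-0.8 -0.9 -0.8] open 27.5 q [ 0.47 -0.03  2.06  0.    1.11 -1.56]
turn 4 rows [0.225, -0.001, 0.0] deg [25.7 -0.1  0. ]
to [560.   8.  46.] 7 rows [0.003, -0.198, 0.087]
to [652.   8.  46.] 2 rows [0.0, -0.002, 0.23]
to [652.    8.   20.5] 1 rows [0.128, 0.0, 0.0]
```

Call:
play_rows --targets '[[[0,0,0],[0.225,0,0],1],[[0,0,0],[0.225,0,0],1],[[0,0,0],[0.225,0,0],1],[[0,0,0],[0.225,0,0],1],[[0,0,0],[0,0,0],1]]'

```text
t: 21.25
tcp_pos: [0.4341, 0.2834, 0.049]
orientation: [-0.009, 1.574, 0.007]
wrist_force: [-0.3, -0.3, -0.7]
opening: 0.0278
```

Call:
play_rows --targets '[[[0,-0.198,0.087],[0,0,0],1],[[0,-0.198,0.087],[0,0,0],1],[[0,-0.198,0.087],[0,0,0],1],[[0,-0.198,0.087],[0,0,0],1],[[0,-0.198,0.087],[0,0,0],1],[[0,-0.198,0.087],[0,0,0],1],[[0,-0.198,0.087],[0,0,0],1],[[0,0,0.23],[0,0,0],1],[[0,-0.002,0.23],[0,0,0],1],[[0,0,0],[0,0,0],1]]'

```text
t: 22.25
tcp_pos: [0.6553, 0.0077, 0.0486]
orientation: [-0.009, 1.571, 0.009]
wrist_force: [0.3, 1.2, -0.8]
opening: 0.0273
```

Call:
play_rows --targets '[[[0,0,0],[0,0,0],1],[[0,0,0],[0,0,0],1]]'

```text
t: 22.45
tcp_pos: [0.6502, 0.0089, 0.0497]
orientation: [-0.009, 1.574, 0.009]
wrist_force: [-0.8, -0.8, -1.5]
opening: 0.0283
```

```bash
cat > held.py <<'E'
from sinks import *
import sys
y=float(sys.argv[1]);plan(90.6,(652,y,20.5))
f=grab('side')
X=xyz(f)*1000;m=(f['color'].astype(int).sum(2)<110)&(abs(X[...,1]-y)<22)&(abs(X[...,0]-652)<60)&(X[...,2]<95)&(X[...,2]>25)
P=X[m];print(len(P))
for z in range(28,96,6):
    Q=P[abs(P[:,2]-z)<3]
    if len(Q)>4: print(z,len(Q),'x',np.percentile(Q[:,0],[3,97]).round(),'y',np.percentile(Q[:,1],[5,50,95]).round())
f=grab('top');sinks(f)
E
python3 held.py 8
```

```text
t 22.4 tcp [650.2   8.9  49.7] jaw yaw 90.6 x axis [-0.003  0.    -1.   ] F [-0.8 -0.8 -1.5] open 28.3 q [-0.07  0.25  1.76 -0.    1.14 -1.65]
turn 1 rows [0.001, -0.005, -0.0] deg [ 0.  -0.2 -0. ]
to [652.    8.   20.5] 1 rows [0.146, -0.004, 0.009]
351
28 5 x [627. 662.] y [-1.  1.  2.]
58 17 x [614. 688.] y [14. 21. 23.]
64 47 x [610. 686.] y [14. 23. 29.]
70 56 x [610. 681.] y [17. 24. 28.]
76 52 x [611. 682.] y [14. 24. 28.]
82 67 x [612. 686.] y [-1. 21. 28.]
88 94 x [612. 683.] y [-4. 10. 28.]
94 11 x [626. 659.] y [-10.  26.  29.]
sink px [197. 201.] 330 (array([546.8, 401.5]), array([28.9, 80.1]), 100.1) mean [546.9 400.7  27.6]
```

Call:
play_rows --targets '[[[0.08,-0.004,0.01],[0,0,0],1],[[0.04,0,0],[0,0,0],1],[[0.02,0,0],[0,0,0],1],[[0,0,0],[0,0,0],1],[[0,0,0],[0,0,0],1]]'

```text
t: 23.05
tcp_pos: [0.6537, 0.0079, 0.0227]
orientation: [-0.008, 1.571, 0.008]
wrist_force: [-0.0, 0.1, -1.3]
opening: 0.028
```

```bash
python3 held.py 8
```

```text
t 23.1 tcp [653.7   7.9  22.7] jaw yaw 90.6 x axis [-0.  0. -1.] F [-0.   0.1 -1.3] open 28.0 q [-0.07  0.28  1.76  0.    1.1  -1.65]
turn 1 rows [-0.001, -0.0, -0.0] deg [-0. -0. -0.]
to [652.    8.   20.5] 1 rows [0.011, 0.001, -0.009]
303
40 16 x [613. 686.] y [ 1. 19. 23.]
46 52 x [614. 689.] y [13. 22. 27.]
52 53 x [614. 690.] y [ 6. 22. 29.]
58 113 x [615. 690.] y [-7. 15. 28.]
64 36 x [616. 685.] y [-6. 15. 29.]
70 14 x [643. 664.] y [-7. 27. 30.]
76 6 x [643. 664.] y [-6. 26. 29.]
82 8 x [642. 653.] y [ 6. 28. 30.]
sink px [197. 201.] 336 (array([546.5, 401.5]), array([29.3, 79.7]), 100.2) mean [547.1 400.5  27.8]
```

Call:
play_rows --targets '[[[0.01,0,-0.006],[0,0,0],1],[[0,0,0],[0,0,0],1],[[0,0,0],[0,0,0],0.1],[[0,0,0],[0,0,0],0.1],[[0,0,0],[0,0,0],0.1],[[0,0,0],[0,0,0],0.1],[[-0.1,0,0],[0,0,0],0.1],[[-0.2,0,0],[0,0,0],0.1],[[-0.2,0,0],[0,0,0],0.1],[[0,0,0],[0,0,0],-0.2]]'

```text
t: 24.15
tcp_pos: [0.6573, 0.0075, 0.1292]
orientation: [-0.008, 1.558, 0.007]
wrist_force: [1.1, -0.0, 0.5]
opening: 0.0466
```

Call:
play_rows --targets '[[[0,0,0],[0.281,0,0],-0.2],[[0,0,0],[0.281,0,0],-0.2],[[0,0,0],[0.281,0,0],-0.2],[[0,0,0],[0.281,0,0],-0.2],[[0,0,0],[0.281,0,0],-0.2],[[0,0,0],[0.281,0,0],-0.2],[[0,0,0],[0.281,0,0],-0.2],[[0,0,0],[0.281,0,0],-0.2],[[0,0,0],[0.281,0,0],-0.2],[[0,0,0],[0.281,0,0],-0.2]]'

```text
t: 25.15
tcp_pos: [0.6523, 0.0079, 0.1203]
orientation: [1.083, 1.285, -1.084]
wrist_force: [-0.5, -0.0, -0.1]
opening: 0.0571
```

Call:
play_rows --targets '[[[0,-0.019,-0.225],[0,0,0],-0.2],[[0,-0.019,-0.225],[0,0,0],-0.2],[[0,-0.019,-0.225],[0,0,0],-0.2],[[0,-0.019,-0.225],[0,0,0],-0.2],[[0,-0.019,-0.225],[0,0,0],-0.2],[[0,-0.019,-0.225],[0,0,0],-0.2],[[0,-0.019,-0.225],[0,0,0],-0.2],[[0,-0.019,-0.225],[0,0,0],-0.2],[[0,-0.019,-0.225],[0,0,0],-0.2],[[0,0,0],[0,0,0],-0.2]]'

```text
t: 26.15
tcp_pos: [0.546, 0.4052, 0.1204]
orientation: [1.075, 1.291, -1.075]
wrist_force: [0.6, -0.9, -0.1]
opening: 0.0569
```

Call:
play_rows --targets '[[[0.2,0,0],[0,0,0],-0.2],[[0,0,0],[0,0,0],-0.2],[[0,0,0],[0,0,0],-0.2]]'

```text
t: 26.45
tcp_pos: [0.5474, 0.3993, 0.0795]
orientation: [1.076, 1.288, -1.083]
wrist_force: [1.0, -0.1, 0.2]
opening: 0.0571
```

Run:
```python
from sinks import *
f=grab('top');sinks(f,y0=-.2);sinks(f,zlo=.045,zhi=.068,y0=-.15,y1=.2)
plan(10.2,(547,401,-10))
f=grab('side');X=xyz(f)*1000;m=(f['color'].astype(int).sum(2)<130)&(abs(X[...,1]-401)<50)&(abs(X[...,0]-547)<50)&(X[...,2]<40)&(X[...,2]>2)
P=X[m];print('side view of B',len(P),rect(P/1000))
```

```text
sink px [331. 117.] 213 (array([769.1,  74.6]), array([  5.2, 194.5]), 94.9) mean [769.3  73.9  30.5]
sink px [329. 113.] 257 (array([769.4,  74.4]), array([  4.6, 193. ]), 94.8) mean [769.   77.5  56.5]
sink px [358. 161.] 247 (array([650.5,   6.2]), array([22.8, 78.2]), 0.7) mean [650.6   5.   56.7]
t 26.5 tcp [548.5 399.9  81.2] jaw yaw 10.0 x axis [-0. -0. -1.] F [0.7 0.4 0. ] open 57.3 q [ 0.55  0.27  1.67 -0.    1.2   0.38]
turn 1 rows [-0.007, 0.001, 0.001] deg [-0.2  0.   0. ]
to [547. 401. -10.] 2 rows [0.228, -0.003, -0.003]
side view of B 407 (array([536. , 402.6]), array([59., 87.]), 93.5)
```

Call:
play_rows --targets '[[[0.2,-0.006,-0.006],[0,0,0],-0.2],[[0.15,0,0],[0,0,0],-0.2],[[0.06,0,0],[0,0,0],-0.2],[[0.04,0,0],[0,0,0],-0.2],[[0,0,0],[0,0,0],-0.2],[[0,0,0],[0,0,0],-0.2]]'

```text
t: 27.15
tcp_pos: [0.5483, 0.4023, -0.0069]
orientation: [1.081, 1.286, -1.077]
wrist_force: [-0.8, 0.9, -0.3]
opening: 0.0571
```

Call:
play_rows --targets '[[[0,0,0],[0,0,0],1],[[0,0,0],[0,0,0],1],[[0,0,0],[0,0,0],1],[[0,0,0],[0,0,0],1],[[0,0,0],[0,0,0],1],[[0,0,0],[0,0,0],1],[[0,0,0],[0,0,0],1]]' --newtons 25

```text
t: 27.85
tcp_pos: [0.5472, 0.4018, -0.0086]
orientation: [1.079, 1.287, -1.078]
wrist_force: [-0.0, 0.6, 1.5]
opening: 0.0278
```

Call:
play_rows --targets '[[[-0.1,0,0],[0,0,0],1],[[-0.15,0,0],[0,0,0],1],[[-0.05,0,0],[0,0,0],1],[[0,0,0],[0,0,0],1],[[0,0,0],[0,0,0],1]]'

```text
t: 28.35
tcp_pos: [0.5463, 0.4012, 0.0499]
orientation: [1.078, 1.288, -1.08]
wrist_force: [-0.0, -0.4, -2.2]
opening: 0.0276
```

Run:
```python
from sinks import *
plan(90.6,(540,300,50),(560,-47,48),(652,-47,48),(652,-47,20.5))
```

```text
t 28.4 tcp [546.3 401.2  49.9] jaw yaw 10.1 x axis [-0.001 -0.001 -1.   ] F [-0.  -0.4 -2.2] open 27.6 q [0.55 0.3  1.69 0.   1.15 0.38]
turn 10 rows [-0.281, -0.0, 0.0] deg [-80.5  -0.    0.1]
to [540. 300.  50.] 3 rows [-0.0, -0.169, -0.012]
to [560. -47.  48.] 8 rows [0.001, -0.217, 0.01]
to [652. -47.  48.] 2 rows [0.0, -0.002, 0.23]
to [652.  -47.   20.5] 1 rows [0.138, 0.0, 0.0]
```

Call:
play_rows --targets '[[[0,0,0],[-0.281,0,0],1],[[0,0,0],[-0.281,0,0],1],[[0,0,0],[-0.281,0,0],1],[[0,0,0],[-0.281,0,0],1],[[0,0,0],[-0.281,0,0],1],[[0,0,0],[-0.281,0,0],1],[[0,0,0],[-0.281,0,0],1],[[0,0,0],[-0.281,0,0],1],[[0,0,0],[-0.281,0,0],1],[[0,0,0],[-0.281,0,0],1]]'

```text
t: 29.35
tcp_pos: [0.5455, 0.4007, 0.0483]
orientation: [-0.014, 1.574, 0.01]
wrist_force: [0.2, -0.8, -1.7]
opening: 0.028
```

Call:
play_rows --targets '[[[0,-0.224,0.005],[0,0,0],1],[[0,-0.224,0.005],[0,0,0],1],[[0,-0.224,0.005],[0,0,0],1],[[0,-0.224,0.005],[0,0,0],1],[[0,-0.224,0.005],[0,0,0],1],[[0,-0.224,0.005],[0,0,0],1],[[0,-0.224,0.005],[0,0,0],1],[[0,-0.224,0.005],[0,0,0],1],[[0,-0.224,0.005],[0,0,0],1],[[0,-0.224,0.005],[0,0,0],1]]'

```text
t: 30.35
tcp_pos: [0.5595, -0.0478, 0.049]
orientation: [-0.007, 1.574, 0.008]
wrist_force: [0.8, -0.2, -1.7]
opening: 0.0279
```

Call:
play_rows --targets '[[[0,0,0],[0,0,0],1],[[0,0,0.23],[0,0,0],1],[[0,0,0.23],[0,0,0],1],[[0,0,0],[0,0,0],1],[[0,0,0],[0,0,0],1],[[0,0,0],[0,0,0],1]]'

```text
t: 30.95
tcp_pos: [0.6515, -0.0447, 0.0496]
orientation: [-0.008, 1.574, 0.008]
wrist_force: [0.4, 0.7, -0.4]
opening: 0.0279
```

```bash
python3 held.py -47
```

```text
t 30.9 tcp [651.5 -44.7  49.6] jaw yaw 90.6 x axis [-0.003  0.001 -1.   ] F [ 0.4  0.7 -0.4] open 27.9 q [-0.15  0.25  1.75  0.    1.14 -1.73]
turn 1 rows [-0.001, -0.006, -0.001] deg [-0.  -0.2 -0. ]
to [652.  -47.   20.5] 1 rows [0.145, -0.012, 0.002]
308
58 25 x [614. 686.] y [-38. -33. -29.]
64 45 x [613. 688.] y [-42. -32. -26.]
70 44 x [615. 689.] y [-37. -30. -26.]
76 49 x [612. 686.] y [-42. -31. -27.]
82 60 x [614. 689.] y [-54. -34. -26.]
88 75 x [614. 686.] y [-56. -42. -26.]
94 8 x [640. 662.] y [-60. -54. -25.]
```

Call:
play_rows --targets '[[[0.08,-0.012,0],[0,0,0],1],[[0.04,0,0],[0,0,0],1],[[0.02,0,0],[0,0,0],1],[[0,0,0],[0,0,0],1],[[0,0,0],[0,0,0],1]]'

```text
t: 31.55
tcp_pos: [0.6531, -0.0478, 0.0227]
orientation: [-0.008, 1.571, 0.008]
wrist_force: [0.3, 0.1, -1.0]
opening: 0.0279
```

```bash
python3 held.py -47
```

```text
t 31.6 tcp [653.1 -47.8  22.7] jaw yaw 90.6 x axis [-0.  0. -1.] F [ 0.3  0.1 -1. ] open 27.9 q [-0.16  0.28  1.76  0.    1.1  -1.74]
turn 1 rows [-0.002, -0.0, -0.0] deg [-0. -0. -0.]
to [652.  -47.   20.5] 1 rows [0.011, 0.004, -0.006]
293
34 6 x [615. 620.] y [-50. -43. -36.]
40 17 x [614. 688.] y [-45. -38. -33.]
46 37 x [614. 689.] y [-45. -34. -28.]
52 50 x [616. 690.] y [-39. -32. -26.]
58 105 x [615. 690.] y [-60. -41. -27.]
64 39 x [616. 680.] y [-64. -42. -27.]
70 14 x [642. 664.] y [-62. -29. -26.]
76 8 x [645. 665.] y [-53. -29. -26.]
82 9 x [642. 659.] y [-65. -27. -25.]
88 6 x [649. 658.] y [-30. -26. -25.]
```

Call:
play_rows --targets '[[[0.01,0.002,-0.004],[0,0,0],1],[[0,0,0],[0,0,0],1],[[0,0,0],[0,0,0],0.1],[[0,0,0],[0,0,0],0.1],[[0,0,0],[0,0,0],0.1],[[0,0,0],[0,0,0],0.1],[[-0.1,0,0],[0,0,0],0.1],[[-0.2,0,0],[0,0,0],0.1],[[-0.2,0,0],[0,0,0],0.1],[[0,0,0],[0,0,0],-0.2]]'

```text
t: 32.65
tcp_pos: [0.6571, -0.0481, 0.1292]
orientation: [-0.009, 1.558, 0.006]
wrist_force: [0.3, -0.3, 0.9]
opening: 0.0468
```

Call:
play_rows --targets '[[[-0.03,-0.22,-0.15],[0,0,0],-0.2],[[-0.03,-0.22,-0.15],[0,0,0],-0.2],[[-0.03,-0.22,-0.15],[0,0,0],-0.2],[[-0.03,-0.22,-0.15],[0,0,0],-0.2],[[-0.03,-0.22,-0.15],[0,0,0],-0.2],[[-0.03,-0.22,-0.15],[0,0,0],-0.2],[[0,0,0],[0,0,0],-0.2],[[0,0,0],[0,0,0],-0.2]]'

```text
t: 33.45
tcp_pos: [0.4863, -0.2961, 0.1544]
orientation: [-0.005, 1.571, 0.006]
wrist_force: [-0.0, 0.6, -0.5]
opening: 0.0571
```

```bash
cat > look.py <<'E'
from sinks import *
f=grab('top');X=xyz(f);z=X[...,2]*1000;hsv=cv2.cvtColor(f['color'],cv2.COLOR_RGB2HSV);c=f['color'].astype(int)
sinks(f,zlo=.02,zhi=.04)
w=(abs(X[...,0]-.45)<.15)&(abs(X[...,1])<.25)&(f['depth']>0)
m=w&(z>6)&(z<16)&(hsv[...,1]<60);k,l,st,_=cv2.connectedComponentsWithStats(m.astype(np.uint8));i=1+st[1:,4].argmax();print('bar',st[i,4],rect(X[l==i]))
m=w&(c[...,0]>1.6*c[...,2])&(c[...,0]>90)
print('grip block',m.sum(),rect(X[m&(z>30)]))
for y in(62.8,7.8,-47.2,-102.2):
    m=(f['color'].astype(int).sum(2)<150)&(abs(X[...,1]*1000-y)<20)&(abs(X[...,0]-.652)<.05)&(z>44)
    if m.sum()>50: print('pocket',y,m.sum(),rect(X[m]),np.percentile(z[m],[5,50,95]).round(1))
show(); save(f,'look.png',(150,100,550,330),2)
E
python3 look.py
```

```text
bar 1238 (array([453.6,   1.9]), array([ 33.4, 309.6]), 86.8)
grip block 341 (array([ 429.7, -105.6]), array([ 63.6, 274.4]), 89.4)
pocket 62.8 194 (array([649.5,  63.5]), array([24.7, 77.8]), 1.5) [55.1 60.4 63.7]
pocket 7.8 280 (array([650.6,   8.6]), array([27.5, 80. ]), 1.2) [46.9 58.6 63.2]
pocket -47.2 283 (array([651.6, -46.1]), array([28.6, 81. ]), 179.1) [45.1 58.7 64. ]
t 33.5 tcp [ 486.8 -295.1  154.1] jaw yaw 90.5 x axis [-0.     0.001 -1.   ] F [-0.1 -0.4 -0.6] open 57.3 q [-0.64 -0.03  1.87  0.    1.3  -2.22]
```

View pics/look.png

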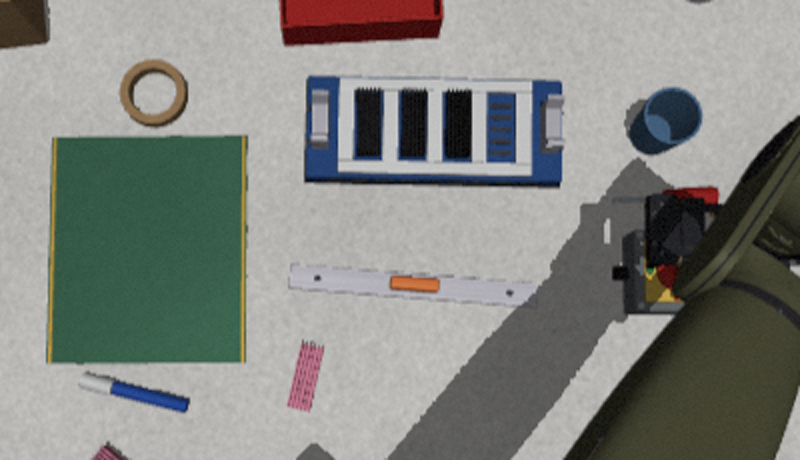

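All three sinks are seated in pockets 2–4, with tops at 60 mm, and the mat is empty. The bar is unmoved, with its grip at (414,284) in the crop. That's 13 pictures viewed.

Call:
play_rows --targets '[[[0,0,0],[0.272,0,0],-0.2],[[0,0,0],[0.272,0,0],-0.2],[[0,0,0],[0.272,0,0],-0.2],[[0,0,0],[0.272,0,0],-0.2],[[0,0,0],[0.272,0,0],-0.2],[[0,0,0],[0.272,0,0],-0.2],[[0,0,0],[0.272,0,0],-0.2],[[0,0,0],[0.272,0,0],-0.2],[[0,0,0],[0.272,0,0],-0.2],[[0,0,0],[0.272,0,0],-0.2]]'

```text
t: 34.5
tcp_pos: [0.4878, -0.2934, 0.1539]
orientation: [1.048, 1.306, -1.047]
wrist_force: [0.5, 0.5, 0.0]
opening: 0.057
```

Call:
play_rows --targets '[[[0,0,0],[0.272,0,0],-0.2],[[0,0,0],[0.272,0,0],-0.2],[[0,0,0],[0,0,0],-0.2],[[0,0,0],[0,0,0],-0.2]]'

```text
t: 34.9
tcp_pos: [0.4875, -0.2941, 0.1542]
orientation: [1.244, 1.188, -1.244]
wrist_force: [0.0, -0.3, 0.3]
opening: 0.0571
```

Run:
```python
from sinks import *
f=grab('top');X=xyz(f);hsv=cv2.cvtColor(f['color'],cv2.COLOR_RGB2HSV);z=X[...,2]
m=(abs(X[...,0]-.454)<.05)&(abs(X[...,1])<.06)&(hsv[...,1]>110)&(z>.028);print('grip',m.sum(),rect(X[m]),'z',np.median(z[m]))
plan(-3,(454,1,110),(454,1,-8))
```

```text
grip 149 (array([454.2,   2.1]), array([15.4, 58.5]), 86.9) z 0.03589772665670558
t 35.0 tcp [ 487.4 -294.4  154.3] jaw yaw -2.7 x axis [-0.  0. -1.] F [0.1 0.2 0.5] open 56.9 q [-0.64 -0.03  1.87  0.    1.3  -0.59]
turn 1 rows [0.01, -0.001, 0.001] deg [ 0.3 -0.   0. ]
to [454.   1. 110.] 7 rows [0.032, -0.035, -0.209]
to [454.   1.  -8.] 3 rows [0.197, 0.0, 0.0]
```

Call:
play_rows --targets '[[[0.03,-0.035,-0.21],[0.01,0,0],-0.2],[[0.03,-0.035,-0.21],[0,0,0],-0.2],[[0.03,-0.035,-0.21],[0,0,0],-0.2],[[0.03,-0.035,-0.21],[0,0,0],-0.2],[[0.03,-0.035,-0.21],[0,0,0],-0.2],[[0.03,-0.035,-0.21],[0,0,0],-0.2],[[0.03,-0.035,-0.21],[0,0,0],-0.2],[[0.2,0,0],[0,0,0],-0.2],[[0,0,0],[0,0,0],-0.2],[[0,0,0],[0,0,0],-0.2]]'

```text
t: 35.95
tcp_pos: [0.4537, 0.0011, 0.0723]
orientation: [1.249, 1.184, -1.251]
wrist_force: [0.2, -0.1, 0.2]
opening: 0.0571
```

Run:
```python
from sinks import *
plan(-3,(454,1.5,-7.5))
```

```text
t 36.0 tcp [453.7   1.1  72.3] jaw yaw -3.2 x axis [-0.002  0.    -1.   ] F [ 0.2 -0.1  0.2] open 57.1 q [-0.12 -0.22  2.19 -0.    1.18 -0.06]
turn 1 rows [-0.006, -0.0, 0.004] deg [-0.2 -0.   0.1]
to [454.    1.5  -7.5] 2 rows [0.199, 0.001, -0.001]
```

Call:
play_rows --targets '[[[0.2,0,0],[0,0,0],-0.2],[[0.12,0,0],[0,0,0],-0.2],[[0.05,0,0],[0,0,0],-0.2],[[0.025,0,0],[0,0,0],-0.2],[[0,0,0],[0,0,0],-0.2],[[0,0,0],[0,0,0],-0.2]]'

```text
t: 36.55
tcp_pos: [0.4559, 0.0006, -0.0047]
orientation: [1.252, 1.18, -1.249]
wrist_force: [0.2, 0.5, -0.3]
opening: 0.057
```

Call:
play_rows --targets '[[[0,0,0],[0,0,0],1],[[0,0,0],[0,0,0],1],[[0,0,0],[0,0,0],1],[[0,0,0],[0,0,0],1],[[0,0,0],[0,0,0],1],[[0,0,0],[0,0,0],1],[[0,0,0],[0,0,0],1],[[0,0,0],[0,0,0],1]]' --newtons 40

```text
t: 37.35
tcp_pos: [0.4545, 0.001, -0.0064]
orientation: [1.251, 1.182, -1.251]
wrist_force: [0.5, -0.3, -0.1]
opening: 0.016
```

Call:
play_rows --targets '[[[-0.08,0,0],[0,0,0],1],[[-0.15,0,0],[0,0,0],1],[[-0.2,0,0],[0,0,0],1],[[-0.1,0,0],[0,0,0],1],[[0,0,0],[0,0,0],1],[[0,0,0],[0,0,0],1]]'

```text
t: 37.95
tcp_pos: [0.4534, 0.0011, 0.0983]
orientation: [1.25, 1.183, -1.252]
wrist_force: [-0.2, -0.2, -3.7]
opening: 0.0156
```

Run:
```python
from sinks import *
f=grab('side');X=xyz(f);z=X[...,2]*1000;hsv=cv2.cvtColor(f['color'],cv2.COLOR_RGB2HSV)
m=(abs(X[...,0]-.454)<.05)&(abs(X[...,1])<.2)&(hsv[...,1]<60)&(z>60)&(f['color'].sum(2,dtype=int)>250)
P=X[m]*1000;print(m.sum(),rect(X[m]),np.percentile(P[:,2],[2,50,98]), 'slope z/y',np.polyfit(P[:,1],P[:,2],1) if len(P)>9 else '')
plan(0.6,(454,-19,98),(651.5,-19.5,98),(651.5,-19.5,56))
```

```text
569 (array([467.8,   4.8]), array([ 68.8, 318.6]), 89.2) [104.42992477 113.24581183 320.51408992] slope z/y [-6.60614784e-02  1.29966010e+02]
t 38.0 tcp [452.7   1.1  97.4] jaw yaw -3.2 x axis [-0.004  0.    -1.   ] F [-0.9 -0.4 -4.4] open 15.4 q [-0.12 -0.25  2.17 -0.    1.23 -0.06]
turn 1 rows [-0.134, -0.001, 0.008] deg [-3.8 -0.   0.2]
to [454. -19.  98.] 1 rows [-0.003, 0.006, 0.101]
to [651.5 -19.5  98. ] 5 rows [0.0, 0.197, 0.003]
to [651.5 -19.5  56. ] 1 rows [0.21, 0.0, 0.0]
```

Run:
```python
from sinks import *
f=dict(np.load('/tmp/top.npz'));X=xyz(f)*1000;z=X[...,2];w=(abs(X[...,0]-652)<75)&(abs(X[...,1]+20)<180)&(f['depth']>0)
m=w&(z>26)&(z<90);print('all',rect(X[m]/1000))
m=w&(z>26)&(z<33);print('box top',rect(X[m]/1000))
m=w&(z>37)&(z<43);print('nest',rect(X[m]/1000))
for lo,hi in((60,66),(70,90)):
  for s in(1,-1):
    m=w&(z>lo)&(z<hi)&((X[...,1]+20)*s>100);P=X[m];print(lo,hi,s,len(P),rect(P/1000),np.median(P,0).round(1))
f=grab('top');Y=xyz(f)*1000;c=f['color'].astype(int)
z=Y[...,2];m=(z>107)&(z<120)&(abs(Y[...,0]-454)<60)&(abs(Y[...,1])<200)&(c.sum(2)>250);print('bar now',m.sum(),rect(Y[m]/1000))
```

```text
all (array([649.2, -18.8]), array([132. , 321.7]), 90.2)
box top (array([649.2, -19.2]), array([132. , 321.1]), 90.2)
nest (array([650. , -13.2]), array([121.5, 307.8]), 90.1)
60 66 1 106 (array([645.4, 123.3]), array([17.2, 50.2]), 1.6) [649.2 122.5  63.3]
60 66 -1 137 (array([ 648.5, -160.2]), array([20.6, 56.5]), 0.6) [ 648.3 -159.9   62.9]
70 90 1 67 (array([648.5, 124.1]), array([19.3, 60.2]), 1.5) [670.8 123.4  78.5]
70 90 -1 72 (array([ 650.8, -160.4]), array([20.9, 61.2]), 1.5) [ 672.5 -159.4   79.1]
bar now 824 (array([451.8,   2.4]), array([ 30.7, 310. ]), 86.9)
```

Call:
play_rows --targets '[[[0,0,0],[-0.065,0,0],1],[[0,0,0],[-0.065,0,0],1],[[0,0.1,0.023],[0,0,0],1],[[0,0.2,0.023],[0,0,0],1],[[0,0.2,0.023],[0,0,0],1],[[0,0.2,0.023],[0,0,0],1],[[0,0.19,0.022],[0,0,0],1],[[0,0.096,0],[0,0,0],1],[[0,0,0],[0,0,0],1],[[0,0,0],[0,0,0],1]]'

```text
t: 39.05
tcp_pos: [0.6501, -0.02, 0.0967]
orientation: [1.201, 1.217, -1.206]
wrist_force: [-1.1, -0.2, -3.2]
opening: 0.0161
```

Call:
play_rows --targets '[[[0,0,0],[0,0,0],1],[[0,0,0],[0,0,0],1]]'

```text
t: 39.25
tcp_pos: [0.6505, -0.02, 0.099]
orientation: [1.202, 1.214, -1.204]
wrist_force: [-0.1, -0.5, -3.7]
opening: 0.0156
```

```bash
cat > barpose.py <<'E'
from sinks import *
import sys
lo,hi=map(float,sys.argv[1:3])
plan(.5,(650.5,-20,85),(650.5,-20,56.5))
for n in('top','side'):
    f=grab(n);Y=xyz(f)*1000;c=f['color'].astype(int);z=Y[...,2]
    hsv=cv2.cvtColor(f['color'],cv2.COLOR_RGB2HSV)
    m=(z>lo)&(z<hi)&(abs(Y[...,0]-650)<40)&(abs(Y[...,1]+20)<190)&(c.sum(2)>200)&(hsv[...,1]<70)
    if m.sum()>20:
        P=Y[m];print(n,m.sum(),rect(P/1000),'z med',np.median(P[:,2]).round(1))
        for s in(1,-1):
            Q=P[(P[:,1]+20)*s>120]
            if len(Q)>8: print('  end',s,len(Q),Q.mean(0).round(1),'x range',np.percentile(Q[:,0],[3,97]).round(1))
E
python3 barpose.py 104 122
```

```text
t 39.2 tcp [650.5 -20.   99. ] jaw yaw 0.5 x axis [-0.001  0.    -1.   ] F [-0.1 -0.5 -3.7] open 15.6 q [-0.11  0.2   1.73 -0.    1.22 -0.12]
turn 1 rows [-0.0, -0.0, 0.003] deg [-0.  -0.   0.1]
to [650.5 -20.   85. ] 1 rows [0.07, 0.0, -0.0]
to [650.5 -20.   56.5] 1 rows [0.142, 0.0, 0.0]
top 767 (array([649.3, -18.8]), array([ 31.5, 308.3]), 90.6) z med 115.3
  end 1 204 [647.7 118.4 115. ] x range [633.2 662.8]
  end -1 194 [ 649.7 -157.3  115. ] x range [635.7 665.3]
side 547 (array([650.5, -17.2]), array([ 32.6, 321. ]), 90.0) z med 113.6
  end 1 128 [648.3 122.7 112.6] x range [634.7 663.5]
  end -1 56 [ 650.5 -157.4  113.4] x range [637.7 664.2]
```

Call:
play_rows --targets '[[[0.06,0,0],[0,0,0],1],[[0.06,0,0],[0,0,0],1],[[0.05,0,0],[0,0,0],1],[[0.02,0,0],[0,0,0],1],[[0,0,0],[0,0,0],1],[[0,0,0],[0,0,0],1]]'

```text
t: 39.95
tcp_pos: [0.6519, -0.0202, 0.0616]
orientation: [1.203, 1.213, -1.203]
wrist_force: [0.3, -0.6, -2.7]
opening: 0.016
```

```bash
python3 barpose.py 68 82
```

```text
t 40.0 tcp [651.9 -20.2  61.6] jaw yaw 0.5 x axis [ 0.  0. -1.] F [ 0.3 -0.6 -2.7] open 16.0 q [-0.11  0.24  1.75  0.    1.16 -0.12]
turn 1 rows [-0.001, -0.0, -0.0] deg [-0. -0. -0.]
to [650.5 -20.   85. ] 1 rows [-0.117, -0.007, -0.001]
to [650.5 -20.   56.5] 1 rows [0.142, 0.0, 0.0]
top 804 (array([649.9, -20.1]), array([ 60.7, 308.6]), 90.5) z med 77.8
  end 1 232 [649.2 118.9  77.5] x range [619.7 674. ]
  end -1 227 [ 652.8 -157.8   77.2] x range [622.9 677.6]
side 591 (array([642.8, -16.3]), array([ 62.5, 315.4]), 86.4) z med 76.3
  end 1 175 [652.5 123.6  75.3] x range [623.7 679.2]
  end -1 61 [ 645.8 -156.4   76.2] x range [623.6 662. ]
```

Call:
play_rows --targets '[[[0.01,-0.006,0],[0,0,0],1],[[0.006,0,0],[0,0,0],1],[[0.004,0,0],[0,0,0],1],[[0,0,0],[0,0,0],1],[[0,0,0],[0,0,0],1]]'

```text
t: 40.55
tcp_pos: [0.6506, -0.0202, 0.0576]
orientation: [1.203, 1.213, -1.203]
wrist_force: [0.1, 0.8, -3.4]
opening: 0.0158
```

```bash
python3 barpose.py 64 76
```

```text
t 40.5 tcp [650.6 -20.2  57.6] jaw yaw 0.5 x axis [ 0.  0. -1.] F [ 0.1  0.8 -3.4] open 15.8 q [-0.11  0.24  1.75  0.    1.15 -0.12]
turn 1 rows [-0.0, -0.0, -0.0] deg [-0. -0. -0.]
to [650.5 -20.   85. ] 1 rows [-0.137, -0.0, -0.001]
to [650.5 -20.   56.5] 1 rows [0.142, 0.0, 0.0]
top 683 (array([650.2, -19.1]), array([ 59.2, 307.1]), 90.3) z med 73.1
  end 1 204 [649.4 119.   72.5] x range [628.8 672.2]
  end -1 189 [ 652.6 -158.2   72. ] x range [632.2 674.3]
side 555 (array([652.7, -16.7]), array([ 56.9, 317.4]), 90.1) z med 71.7
  end 1 165 [650.8 123.9  70.9] x range [626.1 676.8]
  end -1 59 [ 646.  -156.6   70.8] x range [626. 663.]
```

Call:
play_rows --targets '[[[0.005,0,0],[0,0,0],1],[[0,0,0],[0,0,0],1],[[0,0,0],[0,0,0],1]]'

```text
t: 40.95
tcp_pos: [0.6507, -0.0202, 0.0567]
orientation: [1.203, 1.213, -1.203]
wrist_force: [-0.4, 0.1, -3.4]
opening: 0.0157
```

Call:
play_rows --targets '[[[0.004,0,0],[0,0,0],1],[[0,0,0],[0,0,0],1],[[0,0,0],[0,0,0],1]]'

```text
t: 41.25
tcp_pos: [0.6507, -0.0202, 0.0567]
orientation: [1.203, 1.213, -1.203]
wrist_force: [-2.5, 1.2, 2.3]
opening: 0.0157
```

Contact on the seats. Releasing and backing off toward the isolator.

Call:
play_rows --targets '[[[0,0,0],[0,0,0],0.1],[[0,0,0],[0,0,0],0.1],[[0,0,0],[0,0,0],0.1],[[0,0,0],[0,0,0],0.1],[[-0.1,0,0],[0,0,0],0.1],[[-0.2,0,0],[0,0,0],0.1],[[-0.2,0,0],[0,0,0],0.1],[[-0.2,0,0],[0,0,0],0.1],[[0,0,0],[0,0,0],-0.2],[[0,0,0],[0,0,0],-0.2]]'

```text
t: 42.25
tcp_pos: [0.6515, -0.0203, 0.1976]
orientation: [1.204, 1.21, -1.201]
wrist_force: [-0.0, -0.1, -0.0]
opening: 0.0534
```

Run:
```python
from sinks import *
plan(91.2,(475.5,-309.8,180),(475.5,-309.8,48))
```

```text
t 42.2 tcp [651.5 -20.3 197.6] jaw yaw 0.5 x axis [ 0.003 -0.    -1.   ] F [-0.  -0.1 -0. ] open 53.4 q [-0.11  0.12  1.64 -0.    1.38 -0.12]
turn 11 rows [0.283, -0.0, -0.001] deg [89.3 -0.1 -0.2]
to [ 475.5 -309.8  180. ] 8 rows [0.011, 0.179, 0.114]
to [ 475.5 -309.8   48. ] 3 rows [0.22, 0.0, 0.0]
```

Call:
play_rows --targets '[[[0,0,0],[0.283,0,0],-0.2],[[0,0,0],[0.283,0,0],-0.2],[[0,0,0],[0.283,0,0],-0.2],[[0,0,0],[0.283,0,0],-0.2],[[0,0,0],[0.283,0,0],-0.2],[[0,0,0],[0.283,0,0],-0.2],[[0,0,0],[0.283,0,0],-0.2],[[0,0,0],[0.283,0,0],-0.2],[[0,0,0],[0.283,0,0],-0.2],[[0,0,0],[0.283,0,0],-0.2]]'

```text
t: 43.25
tcp_pos: [0.6493, -0.02, 0.1928]
orientation: [2.135, 0.171, -2.144]
wrist_force: [-0.0, 0.3, -0.3]
opening: 0.0572
```

Call:
play_rows --targets '[[[0,0,0],[0.283,0,0],-0.2],[[0.01,0.179,0.114],[0,0,0],-0.2],[[0.01,0.179,0.114],[0,0,0],-0.2],[[0.01,0.179,0.114],[0,0,0],-0.2],[[0.01,0.179,0.114],[0,0,0],-0.2],[[0.01,0.179,0.114],[0,0,0],-0.2],[[0.01,0.179,0.114],[0,0,0],-0.2],[[0.01,0.179,0.114],[0,0,0],-0.2],[[0.01,0.179,0.114],[0,0,0],-0.2],[[0,0,0],[0,0,0],-0.2]]'

```text
t: 44.25
tcp_pos: [0.4713, -0.3133, 0.1769]
orientation: [2.209, 0.021, -2.218]
wrist_force: [0.3, -0.5, 0.2]
opening: 0.0571
```

Call:
play_rows --targets '[[[0,0,0],[0,0,0],-0.2],[[0,0,0],[0,0,0],-0.2]]'

```text
t: 44.45
tcp_pos: [0.4747, -0.3096, 0.1786]
orientation: [2.209, 0.028, -2.212]
wrist_force: [0.1, -0.1, 0.3]
opening: 0.0569
```

```bash
cat > final.py <<'E'
from sinks import *
f=grab('top');X=xyz(f)*1000;z=X[...,2];c=f['color'].astype(int);hsv=cv2.cvtColor(f['color'],cv2.COLOR_RGB2HSV)
w=(abs(X[...,1]+20)<170)&(f['depth']>0)
m=w&(abs(X[...,0]-650)<15)&(z>68)&(z<78)&(hsv[...,1]<70);P=X[m];print('bar top',len(P),rect(P/1000),'plane z fit',np.linalg.lstsq(np.c_[P[:,:2]-[650,-19],np.ones(len(P))],P[:,2],rcond=None)[0].round(4))
m=w&(abs(X[...,0]-650)<30)&(z>88)&(hsv[...,1]>110);print('grip',m.sum(),rect(X[m]/1000) if m.sum()>5 else '',np.median(z[m]))
for y in(62.8,7.8,-47.2,-102.2):
    m=(c.sum(2)<150)&(abs(X[...,1]-y)<20)&(abs(X[...,0]-652)<50)&(z>44)&(z<67)
    if m.sum()>50: print('pocket',y,m.sum(),rect(X[m]/1000),np.percentile(z[m],[5,50,95]).round(1))
save(f,'fin_%d.png'%int(arm.sense()['t']*10),(280,110,540,300),3)
E
python3 final.py; python3 -c "
from plan import *
plan(-88.8,(475.5,-309.8,48))"; ls pics/fin*
```

```text
bar top 1253 (array([650. , -19.6]), array([ 29.9, 308. ]), 90.0) plane z fit [-6.30000e-03  2.00000e-04  7.29865e+01]
grip 190 (array([649. , -18.3]), array([16.9, 57. ]), 91.0) 98.5773078197
pocket 62.8 121 (array([649.4,  64.7]), array([27.3, 76.9]), 1.7) [55.8 59.8 65.1]
pocket 7.8 156 (array([650.8,   8.6]), array([27.3, 80.6]), 1.1) [46.5 58.  63.5]
pocket -47.2 166 (array([652. , -49.8]), array([27.8, 80.6]), 0.4) [49.8 57.6 64.1]
t 44.5 tcp [ 475.  -309.4  178.9] jaw yaw -88.6 x axis [-0.001  0.001 -1.   ] F [ 0.1 -0.5  0.3] open 57.4 q [-0.67 -0.05  1.85  0.    1.34  0.87]
turn 1 rows [0.007, 0.002, 0.002] deg [0.2 0.1 0.1]
to [ 475.5 -309.8   48. ] 3 rows [0.218, 0.001, -0.001]
pics/fin_445.png
```

View pics/fin_445.png

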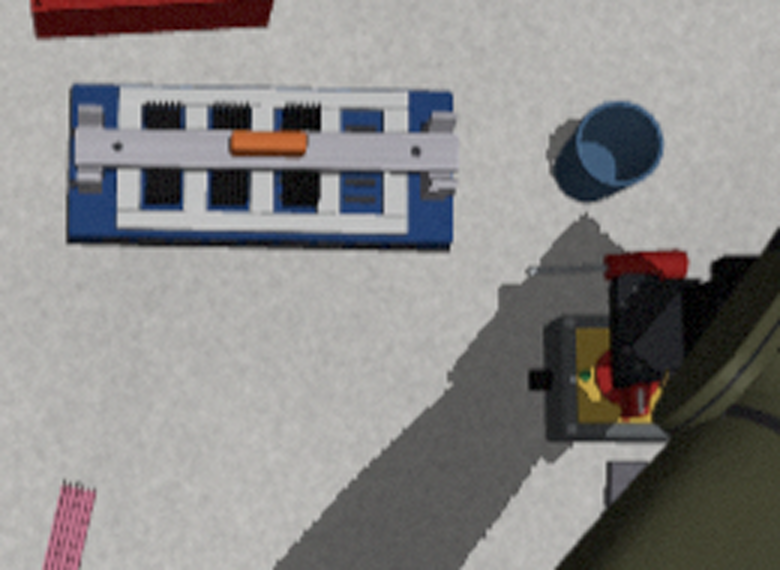

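The bar lies flat between the cheeks at (265,148), with the grip up and the three sinks below it. The isolator is still off, with its white pointer at (641,398). That's 14 pictures viewed. Now I'll turn it on, clockwise.

Call:
play_rows --targets '[[[0.2,0,0],[0,0,0],-0.2],[[0.2,0,0],[0,0,0],-0.2],[[0.15,0,0],[0,0,0],-0.2],[[0.07,0,0],[0,0,0],-0.2],[[0.03,0,0],[0,0,0],-0.2],[[0,0,0],[0,0,0],-0.2],[[0,0,0],[0,0,0],-0.2]]'

```text
t: 45.2
tcp_pos: [0.4761, -0.3114, 0.0518]
orientation: [2.212, 0.024, -2.206]
wrist_force: [-0.1, -0.4, 0.6]
opening: 0.0569
```

Call:
play_rows --targets '[[[0,0,0],[0,0,0],1],[[0,0,0],[0,0,0],1],[[0,0,0],[0,0,0],1],[[0,0,0],[0,0,0],1],[[0,0,0],[0,0,0],1],[[0,0,0],[0,0,0],1],[[0,0,0],[0,0,0],1],[[0,0,0],[0,0,0],1]]' --newtons 25

```text
t: 46.0
tcp_pos: [0.4747, -0.3111, 0.0499]
orientation: [2.21, 0.024, -2.21]
wrist_force: [-0.4, -2.5, -0.5]
opening: 0.0161
```

Call:
play_rows --targets '[[[0,0,0],[0.284,0,0],1],[[0,0,0],[0.284,0,0],1],[[0,0,0],[0.284,0,0],1],[[0,0,0],[0.284,0,0],1],[[0,0,0],[0.284,0,0],1],[[0,0,0],[0.284,0,0],1],[[0,0,0],[0.284,0,0],1],[[0,0,0],[0.284,0,0],1],[[0,0,0],[0.284,0,0],1],[[0,0,0],[0.284,0,0],1]]'

```text
t: 47.0
tcp_pos: [0.476, -0.3097, 0.0499]
orientation: [-1.331, 1.122, 1.33]
wrist_force: [4.5, 3.1, -1.1]
opening: 0.016
```

Call:
play_rows --targets '[[[0,0,0],[0.28,0,0],1],[[0,0,0],[0,0,0],1],[[0,0,0],[0,0,0],-0.2],[[0,0,0],[0,0,0],-0.2],[[0,0,0],[0,0,0],-0.2],[[0,0,0],[0,0,0],-0.2],[[0,0,0],[0,0,0],-0.2]]'

```text
t: 47.7
tcp_pos: [0.4746, -0.3107, 0.0498]
orientation: [-1.234, 1.193, 1.234]
wrist_force: [-0.7, 0.1, 0.7]
opening: 0.0502
```

Call:
play_rows --targets '[[[-0.15,0,0],[0,0,0],-0.2],[[-0.2,0,0],[0,0,0],-0.2],[[-0.2,0,0],[0,0,0],-0.2],[[-0.2,0,0],[0,0,0],-0.2],[[-0.1,0,0.2],[0,0,0],-0.2],[[0,0.2,0],[0,0,0],-0.2],[[0,0.2,0],[0,0,0],-0.2],[[0,0.2,0],[0,0,0],-0.2],[[0,0,0],[0,0,0],-0.2],[[0,0,0],[0,0,0],-0.2]]'

```text
t: 48.7
tcp_pos: [0.3532, -0.2749, 0.2202]
orientation: [-1.234, 1.193, 1.232]
wrist_force: [0.4, -0.6, -0.5]
opening: 0.0569
```

```bash
python3 final.py; python3 -c "
from plan import *
show();f=grab('side');save(f,'sfin.png',(200,110,420,290),3.5)"; ls pics/fin*
```

```text
bar top 1241 (array([650. , -19.4]), array([ 29.9, 307.7]), 90.0) plane z fit [-1.27000e-02  1.00000e-04  7.31276e+01]
grip 188 (array([649.2, -18.4]), array([17.4, 57.4]), 91.5) 98.5795354758509
pocket 62.8 120 (array([649.4,  64.2]), array([29.1, 77.4]), 3.7) [56.  60.1 65.2]
pocket 7.8 163 (array([651. ,   9.8]), array([30. , 80.7]), 1.1) [47.2 58.7 63.5]
pocket -47.2 164 (array([652.3, -49.7]), array([27.8, 80.9]), 0.2) [49.5 57.8 62.7]
t 48.8 tcp [ 353.8 -274.9  220.2] jaw yaw -178.1 x axis [ 0.001 -0.001 -1.   ] F [0.  0.6 0.3] open 57.2 q [-0.78 -0.36  2.04  0.    1.46  2.33]
pics/fin_445.png
pics/fin_487.png
```

View pics/sfin.png

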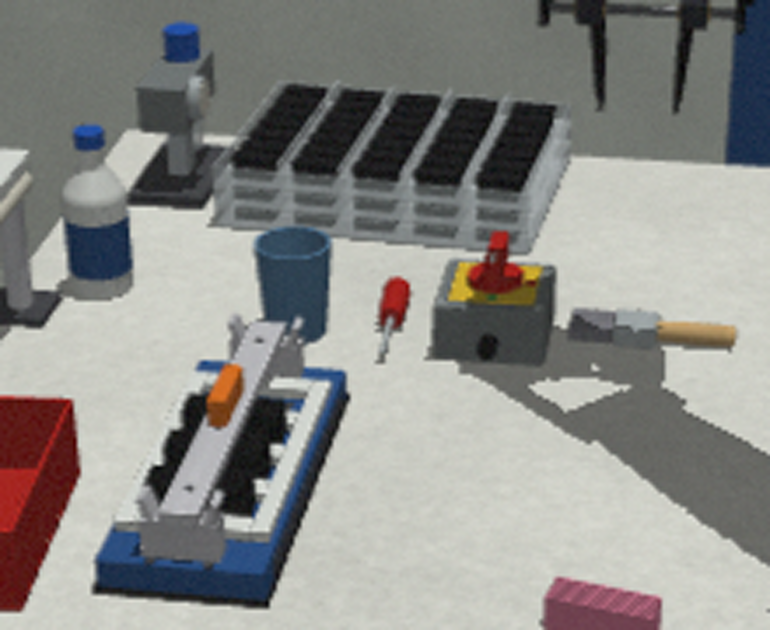

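The handle is end-on at (497,255), pointing toward the green dot, so the isolator is on. The bar lies flat between the cheeks and the arm is clear. Handing in.

```bash
python3 -c "
from station import arm
print(arm.finish_job())"
```

```text
the job is handed in; nothing more can be done
None
```

The job is done and handed in at about 49 s of the 210 s allowed. I turned the isolator off, set the three sinks that were on the mat (the fourth was absent) fins-up into pockets 2, 3 and 4, laid the bar across both supports, and turned the isolator on again.

**Last checks:**
- **Sinks:** their tops read about 58–60 mm, against 60 mm for fully down, each lying within its pocket.
- **Bar:** its top is flat at 73 mm, as expected for a 63 mm seat. Its centre is within about 1 mm of the station's centre along its length, and it lies between the cheeks with the grip upward.
- **Isolator:** in the side picture the handle is back along the box's y axis, at the green-dot end. I judged this by eye rather than from a reading.
- **Other things on the bench:** I touched none of them, and the ones in the last side picture look unmoved.

**What disagreed:** the reported tool height was about 22 mm lower than the camera showed. Because of that, my first try at the handle closed on air just above it; I corrected for the offset from then on. I saw no knocked part and no slackened grip.

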